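# Fit the snap ring that holds the gear on the mill shaft

### The arm

A 7-joint arm with a two-finger parallel gripper is mounted at the origin on the work surface. World frame = base frame: x ahead of the robot, y to its left, z up, the work surface at z = 0. Lengths are in m, angles in degrees, forces in N, time in s.
With the tool pointing down it reaches from about 0.4 to 0.85 m from the base axis. Payload 4.5 kg.
Tool frame: the origin (TCP) lies at the very end of the fingers, on their centre line; the grasp point (between the pads) lies 19 mm behind it; z points along the fingers, y is the line along which they close (so a half turn about z gives the same grasp; the last joint's range is limited). The gripper opens to 85 mm and grips with 20 to 120 N. Pads are 22 mm wide; open, the fingers measure 114 mm over their backs; the gripper's body (76 mm by 85 mm) begins 54 mm behind the grasp point. The pads swing forward as they close: fully open they stand 13 mm farther back than shut.
Start: joints at [-62.693, 39.483, -11.15, 89.685, 9.013, 51.709, -12.324], TCP at [0.268, 0.565, 0.231] pointing down, gripper open.
Joint ranges: [-172.22, 172.22], [-26.19, 119.32], [-84.43, 86.54], [7.71, 146.69], [-57.33, 237.33], [2.42, 119.75], [-152.13, 152.13]. Speed limits (degrees/s): [147.25, 147.25, 180, 180, 180, 180, 180].

### API

Orientations are given as a 3x3 rotation matrix whose columns are the frame's x, y, z axes.
In Python, from plant import get_obs, optics, job gives the robot as it stands.
- The arm moves only by the tool carry_out, never from a script. Its argument "series" is a list of rows, each a list of 7 numbers: the shift along the tool's x, y, z in m, then the turn, a rotation vector about the tool's x, y, z in rad, then the finger opening in m, from 0 to 0.0854. A call has 1 to 8 rows; each row shifts and turns the commanded pose from where the row before left it, along the tool's axes as they then stand; what a row does not reach is not made up. A row lasts 1/12 s, in which the tool goes at most 41.7 mm and 7.16 degrees, less where a joint would pass 70% of its speed; a pose out of reach is approached as far as the arm can. A call is refused whole if a number of a shift passes 0.0417 or a number of a turn 0.125, either way. A call with a gripper value outside its range is refused whole. The fingers move at their own pace and stop on an object; "force" is the grip in N (left out, the last holds). Time passes only in rows, so rows that do not move let the fingers close. It gives the time, the measured TCP pose, the force, the opening and the grip force at its end, in the units of the state.
- get_obs(): the state, without advancing time (a new reading comes with each control period).
- optics.camera(name): name is "scene" or "top" or "wrist"; returns the picture (420x560x3 uint8, red, green, blue); there is no depth.
- optics.calibration(name): a dict with "mtx" (3x3 intrinsics, pixels), "rvec" (rotation vector, rad) and "tvec" (3), from world to camera coordinates, as OpenCV has them; the wrist camera has in their place "T_tool_cam" (4x4, takes a point from camera to tool coordinates, whose origin is the TCP and whose axes are the flange's). Camera axes: x right, y down, z forward; pixel columns grow to the right and rows downward; lengths in m; the calibration is good to about 2 mm. A picture is of the moment at which its call begins: read the wrist's pose just before it. calibration takes no time and is no camera call.
- job.job_done(): hands the job in; it is judged then, once.
Trained networks look in the newest picture that a camera, given by its name, has taken for a name from the list of things; names that differ only in an ending like _2 or _b are one class to them, and where a whole thing is asked for, a point or a joint stands for the part that bears it (a point fixed in the world has none). Each returns a list of dicts, best first, with "p" (0 to 1); they miss things now and then, are a little off and sometimes report something else, mostly with a low value. They report only what shows in the picture. A call takes as long as a camera call. They do not tell look-alikes from the thing itself.
- optics.trace(label, camera): "region" (420x560 bool, what is visible of it) and "bbox" ([left, top, right, bottom] in pixels, round what is visible of it).
The state is a dict: "clock": time; "joints": joint angles; "qvel": joint speeds; "effort": joint torques, N m; "ee_pos": TCP position; "eef_rot": TCP orientation; "ft_force": force on the tool from outside, world axes, zero at the start; "ft_torque": the same for the moment, N m; "opening": finger opening in m; "finger_force": force on a finger pad.
Only numpy, scipy, OpenCV 4.12 (cv2) and the standard library are available. Lean on these libraries where they do the work, as an engineer would, in place of code of your own. Each camera call takes 0.05 s, during which the arm holds its last target. There are 200 camera calls.

### The job

Take the snap-ring pliers from their wooden block, put their two pins into the eyes of the snap ring waiting on the shaft's nose, spread it just enough to pass over the shaft, push it down against the sprung gear and let it close fully into the groove so that it holds the gear down. Do not overstretch the ring, do not press hard on it, do not touch it with the gripper's fingers, and leave the jar, the tin and the hammer alone. Put the pliers back in their block, standing tips down.

Things in the scene. Friction and masses are not known exactly. Their poses are not given: they have to be found in the camera images.
- spindle: Steel shaft upright in a fixed wooden block (90 x 90 x 34 mm). Origin: on the shaft axis at bench level, z up. Heights above the bench: nose of 30.6 mm diameter from 100 to 108 mm; shaft of 36 mm diameter from 87 to 100 mm (top 1.5 mm stepped in to 34 mm); below 87 mm the groove, 32 mm diameter, reaching down to the gear's face.
- gear: Gear on the shaft, 80 mm over its teeth, can only slide up and down. Origin: centre of its flat upper face (72 mm diameter), z up; 85.5 mm above the bench when free. A spring holds it up: 3 N to start moving, plus 1 N per mm, to a hard stop 7 mm down (10 N). A seated ring keeps it about 3.5 mm down, the face near 82 mm.
- seat (a point): Point on the shaft axis, 82 mm above the bench: where the centre of the ring's underside lies once the ring is closed in the groove with the gear pressing it up against the 36 mm shoulder. To close into the groove, its underside must first be pushed slightly lower, to 78.5 to 81.5 mm above the bench, so the gear is 4 to 7 mm down.
- clip: Snap ring, steel, 5 mm thick, inner diameter 32.8 mm, outer 41 mm when closed, with a gap at its +x side. Origin: centre of its underside, x towards the gap, z up. It starts closed and loose around the nose, lying on the shaft's shoulder, underside 100 mm above the bench.
- clip_eyes (a point): Midway between the ring's two eyes, level with their upper faces; axes as the ring. The eyes stand beside the gap, 21.3 mm from the ring's centre along x and 14.9 mm to either side along y when closed. Each is 12 x 13 mm outside with a hole right through, 6 mm along x and 7 mm along y. The ring can tip on the pins: keep it level, with the eyes no lower than its back.
- clip_l (a joint): Angle (rad) each half of the ring is swung out about the middle of its back; 0 = closed; 0.1 moves each eye 4 mm outwards. Springs shut: 8 N per eye to begin, 14 N at 0.2. To pass over the shaft: 0.17 or more (best 0.19 to 0.25), with the ring about 2 mm towards its own -x from centred so its back clears too. Past 0.32 it is overstretched and spoilt.
- pliers_grip (a point): Midway between the pliers' two handles at the grasp height, 45 mm above the pivot. Handles: red sleeves, 46 mm tall (23 mm below this point to 21 mm above), 14 mm wide along x. z up along the handles, y from handle to handle: squeeze along y. 51 mm over the handles when free. Same after half a turn about z. Mass 0.12 kg.
- pliers: Pliers' pivot piece, steel, 26 x 22 x 18 mm, origin at its centre, axes as pliers_grip. Reverse action: squeezing the handles spreads the pins. Sprung: 17 N per handle to begin, about 45 N with the ring well spread. Width over handles / between pin centres in mm: 51/28 (free), 49/30, 46/34. Spreading the ring, width / clip_l, roughly: 44/0.02, 40/0.06, 36/0.13, 34/0.16, 32/0.20, 26/0.32.
- pliers_tips (a point): Midway between the ends of the two pins, 107 mm below pliers_grip; same axes. Each pin: 3.5 mm diameter, round end, 4.4 mm long below a flat foot of 10 (x) x 8 mm (y) that can press on the eye. They enter the closed ring's eyes when 28 to 32 mm apart. Spreading, they bear on the outer walls of the eyes, so the eye centres are 3.5 mm closer together than the pins.
- stand_top (a point): Centre of the upper face of the fixed wooden pliers block, 70 (x) x 80 (y) x 60 mm high, with a slot right through, 14 mm along x and 53 mm along y. The pliers stand in the slot, their pivot piece resting on the upper face; pliers_grip is then 54 mm above this point, y axes parallel.
- jar: Bystander: clear jar with metal cap, 60 mm diameter, 70 mm high, origin under its centre.
- tin: Bystander: flat metal tin 60 x 90 x 20 mm, origin under its centre.
- hammer: Bystander: small hammer, 220 mm long, lying on the bench.
Mind the look-alikes: they are no part of the job. What is shaped like the pliers but turquoise is not meant.

How it is judged (in metres and radians):
On the way, in this order (a step that is already met when the one before it is completed fails the run):
1. the ring is spread on the pins of the pliers (value of joint clip_l above 0.12 rad and contact force between pliers and clip above 2 N), for 0.2 s.
2. the ring has closed in the groove (value of joint clip_l below 0.08 rad and z of clip in the frame of spindle between 0.077 and 0.0845 m and horizontal distance between clip and spindle below 0.005 m), for 0.2 s.
At the end, for the whole second after the job is handed in: The ring is closed (under 0.08 rad) in the groove, underside 77 to 84.5 mm up, within 5 mm of the shaft axis and level within 0.09 rad, holding the gear down by over 2 mm; the pliers stand upright in their block (within 20 mm, not raised over 6 mm, tilt under 0.2 rad) (all of step 2 and angle between the z axis of clip and the z axis of spindle, either way round below 0.09 rad and z of gear in the frame of spindle below 0.0835 m and linear speed of clip below 0.02 m/s and horizontal distance between pliers_grip and stand_top below 0.02 m and z of pliers_grip in the frame of stand_top between 0.045 and 0.06 m and angle between pliers_grip's own z axis and vertical below 0.2 rad); the robot touches nothing.
It fails at once if the ring is overstretched (over 0.32 rad) (value of joint clip_l above 0.32 rad).
It fails at once if the ring is pressed on the gear with more than 22 N (contact force between clip and gear above 22 N).
It fails at once if the ring is pressed on the shaft (and all it carries) with more than 50 N (contact force between clip and spindle above 50 N).
It fails at once if the gripper's fingers touch the ring (contact force between the fingers and clip above 1 N).
It fails at once if a bystander is moved (distance of any of jar, tin, hammer from where it was at the start of the episode above 0.03 m).
It also fails if it takes over 69 s, if anything falls off the work surface, if the arm or the gripper's body presses on something with over 40 N, if the wrist force passes 120 N, or if a joint passes its speed limit or range.

## Working session

There is one attempt and no reset: what is moved stays moved. The work goes in short steps, Python scripts to look and compute and a tool call to move; the robot and the scene stay as the last step left them, time stands still between calls to the robot, and variables do not carry over. Pictures are saved under pics/ and viewed, at most 10 in all, crops included, and the job is handed in when it is done.

Besides the shell and the picture viewer there is one more tool, called by a JSON object that holds its "api" and its "payload". carry_out: Moves the arm, as the interface text tells. Its arguments: {"type":"object","properties":{"series":{"type":"array"},"force":{"type":"number"}},"required":["series"]}

```bash
mkdir -p pics; cat > h.py <<'E'
import numpy as np, cv2
from plant import get_obs, optics, job
def save(n,im): cv2.imwrite('pics/'+n,im[:,:,::-1])
def cam(name,o=None):
    c=optics.calibration(name)
    K=np.array(c['mtx'])
    if name=='wrist':
        o=o or get_obs(); T=np.eye(4);T[:3,:3]=np.array(o['eef_rot']);T[:3,3]=o['ee_pos']
        M=np.linalg.inv(T@np.array(c['T_tool_cam'])); return K,M[:3,:3],M[:3,3]
    return K,cv2.Rodrigues(np.array(c['rvec'],float))[0],np.array(c['tvec'],float).ravel()
def proj(P,C):
    K,R,t=C; q=(K@(R@np.atleast_2d(P).T+t[:,None])); return (q[:2]/q[2]).T
def atz(uv,z,C):
    K,R,t=C; d=R.T@np.linalg.inv(K)@np.array([uv[0],uv[1],1]); c=-R.T@t
    return c+d*(z-c[2])/d[2]
def ray(uv,C):
    K,R,t=C; d=R.T@np.linalg.inv(K)@np.array([uv[0],uv[1],1]); return -R.T@t,d/np.linalg.norm(d)
E
python3 - <<'E'
from h import *
a=optics.camera('scene');save('s.png',a)
b=optics.camera('top');save('t.png',b)
cv2.imwrite('pics/st.png',cv2.resize(np.vstack([a,b])[:,:,::-1],None,fx=.71,fy=.71))
for n in ('scene','top'):
  K,R,t=cam(n);print(n,-R.T@t,R.T[:,2],K[0,0])
  for l in ('spindle','gear','clip','pliers','stand_top','jar','tin','hammer'):
    for d in optics.trace(l,n)[:4]:
      m=np.argwhere(d['region']);print(l,round(d['p'],2),d['bbox'],m.mean(0)[::-1].round(1))
E
```

```text
scene [ 1.22588379 -0.20106918  0.62279102] [-0.73132006  0.24984073 -0.63462633] 402.7078956535371
spindle 0.6 [182.3, 199.7, 240.9, 262.5] [210.8 233.2]
gear 0.66 [189.5, 209.4, 231.3, 234.7] [208.6 222.6]
clip 0.67 [192.6, 207.8, 228.6, 236.0] [208.8 222.2]
clip 0.42 [217.1, 199.2, 224.7, 213.2] [218.7 207.9]
pliers 0.71 [332.4, 139.0, 347.7, 183.4] [338.4 158.8]
pliers 0.69 [347.8, 162.8, 371.9, 194.7] [358.9 176.8]
pliers 0.62 [396.3, 156.5, 426.4, 205.1] [408.5 178.5]
stand_top 0.72 [330.2, 176.2, 383.2, 223.3] [354.6 200.8]
jar 0.93 [361.2, 231.4, 394.8, 272.4] [378.4 251. ]
tin 0.94 [286.3, 256.6, 339.9, 291.2] [310.6 272.8]
hammer 0.92 [63.4, 213.9, 115.7, 292.5] [ 91.4 264.9]
top [ 0.55460397 -0.02936863  1.01098632] [ 0.07424201  0.00262384 -0.9972368 ] 438.5216454649447
spindle 0.53 [311.0, 218.0, 343.3, 255.4] [325.1 238.4]
gear 0.92 [308.2, 219.3, 344.8, 254.1] [324.8 238.9]
clip 0.67 [310.6, 223.2, 337.7, 246.2] [326.4 234.9]
pliers 0.86 [75.0, 230.5, 118.1, 250.8] [ 98.4 239.7]
pliers 0.67 [137.5, 240.9, 174.4, 255.5] [156.9 246.8]
pliers 0.5 [140.1, 293.1, 175.0, 316.0] [155.9 302.1]
stand_top 0.97 [140.1, 226.6, 190.1, 268.9] [165.8 246.7]
stand_top 0.61 [298.4, 213.0, 348.7, 262.0] [322.6 238.3]
jar 0.87 [169.6, 151.8, 199.4, 183.0] [182.1 168.2]
tin 0.8 [228.6, 155.4, 267.6, 190.3] [247.7 171.8]
hammer 0.88 [414.8, 210.5, 453.1, 310.9] [431.2 248.8]
```

View pics/s.png

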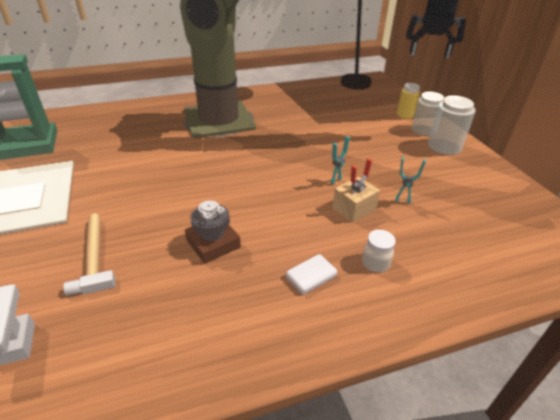

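View pics/t.png

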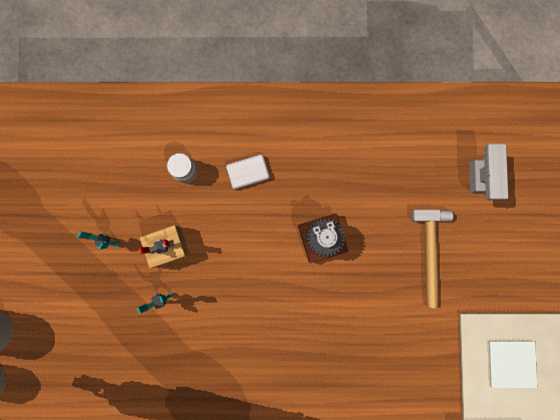

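The candidates for the pliers in the scene view are turquoise at (339,160), turquoise at (408,180), and red-handled in the wooden block at (359,177). The top view shows the same three at (98,240), (156,302) and (157,247). I choose the red pair. The ring's eyes are at top (321,228), on its +x side.

```bash
python3 - <<'E'
from h import *
T=cam('top');S=cam('scene')
print('stand',atz((163.5,246.5),.06,T)) 
d=optics.trace('stand_top','top')[0]['region'].astype('uint8')
c=cv2.minAreaRect(np.argwhere(d)[:,::-1].astype('float32'));print(c,cv2.boxPoints(c))
for p in cv2.boxPoints(c): print(atz(p,.06,T).round(4))
print('pliers',atz((157,247),.12,T))
print('spindle gear',atz((325,239),.0855,T),'ring',atz((326.5,236.5),.105,T))
im=cv2.imread('pics/t.png');s=cv2.imread('pics/s.png')
a=cv2.resize(im[205:275,120:210],(600,467),interpolation=2)[:, :400]
a=np.hstack([cv2.resize(im[215:280,130:200],(400,371),interpolation=2),cv2.resize(s[140:225,320:400],(400,371),interpolation=2)])
cv2.imwrite('pics/c1.png',a)
o=get_obs();print(o['ee_pos'],o['eef_rot'])
E
```

```text
stand [0.55974052 0.21533722 0.06      ]
((164.53277587890625, 246.36065673828125), (32.81221008300781, 42.719791412353516), 73.49563598632812) [[139.39217 236.69861]
 [180.35182 224.56241]
 [189.67339 256.0227 ]
 [148.71373 268.1589 ]]
[0.5809 0.2681 0.06  ]
[0.6073 0.1796 0.06  ]
[0.5392 0.1583 0.06  ]
[0.5131 0.2464 0.06  ]
pliers [0.55840225 0.21307138 0.12      ]
spindle gear [ 0.57543557 -0.13152009  0.0855    ] ring [ 0.58015147 -0.13250511  0.105     ]
[0.26775904 0.56477337 0.23132508] [[-9.03608453e-01  4.28359383e-01  5.77182324e-05]
 [ 4.28359387e-01  9.03608448e-01  9.16149160e-05]
 [-1.29105736e-05  1.07508159e-04 -9.99999994e-01]]
```

View pics/c1.png

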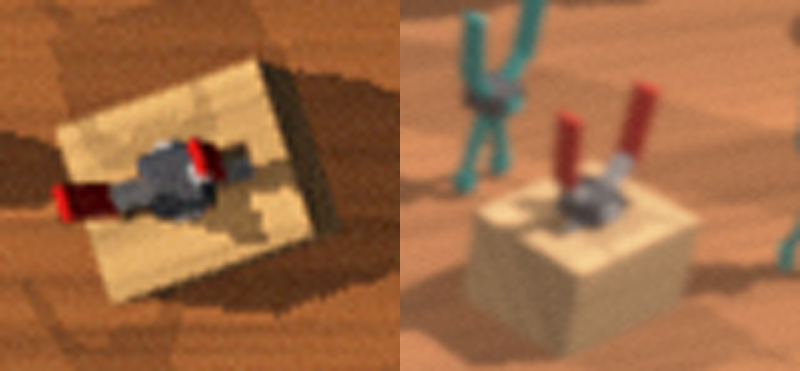

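The crop confirms that the block holds the red-sleeved pair, with turquoise pairs only beside it.

```bash
cat >> h.py <<'E'
from scipy.spatial.transform import Rotation as Ro
def rot(yaw): # tool down, tool y at yaw from world y
    a=np.radians(yaw);y=np.array([-np.sin(a),np.cos(a),0]);z=np.array([0,0,-1.]);return np.c_[np.cross(y,z),y,z]
def yawof(R): R=np.array(R);return np.degrees(np.arctan2(-R[0,1],R[1,1]))
def plan(P,R1,n,o=None,p0=None,R0=None):
    o=o or get_obs(); p0=np.array(o['ee_pos'] if p0 is None else p0);R0=np.array(o['eef_rot'] if R0 is None else R0)
    w=Ro.from_matrix(R0.T@R1).as_rotvec()/n; d=(np.array(P)-p0)/n
    for i in range(n):
        R=R0@Ro.from_rotvec(w*i).as_matrix(); print((R.T@d).round(4).tolist(),w.round(4).tolist())
E
python3 - <<'E'
from h import *
plan([.52,.215,.30],rot(16.6),14)
print(optics.calibration('wrist')['T_tool_cam'].round(3) if hasattr(optics.calibration('wrist')['T_tool_cam'],'round') else optics.calibration('wrist'))
E
```

```text
[-0.027, -0.0149, -0.0049] [0.0, 0.0, -0.0523]
[-0.0262, -0.0162, -0.0049] [0.0, 0.0, -0.0523]
[-0.0253, -0.0176, -0.0049] [0.0, 0.0, -0.0523]
[-0.0243, -0.0189, -0.0049] [0.0, 0.0, -0.0523]
[-0.0233, -0.0201, -0.0049] [0.0, 0.0, -0.0523]
[-0.0222, -0.0213, -0.0049] [0.0, 0.0, -0.0523]
[-0.0211, -0.0225, -0.0049] [0.0, 0.0, -0.0523]
[-0.0199, -0.0235, -0.0049] [0.0, 0.0, -0.0523]
[-0.0186, -0.0245, -0.0049] [0.0, 0.0, -0.0523]
[-0.0173, -0.0255, -0.0049] [0.0, 0.0, -0.0523]
[-0.016, -0.0264, -0.0049] [0.0, 0.0, -0.0523]
[-0.0146, -0.0271, -0.0049] [0.0, 0.0, -0.0523]
[-0.0131, -0.0279, -0.0049] [0.0, 0.0, -0.0523]
[-0.0116, -0.0285, -0.0049] [0.0, 0.0, -0.0523]
[[ 0.001 -0.965 -0.261  0.066]
 [ 1.     0.001 -0.     0.001]
 [ 0.001 -0.261  0.965 -0.143]
 [ 0.     0.     0.     1.   ]]
```

{"api": "carry_out", "payload": {"series": [[-0.027, -0.0149, -0.0049, 0, 0, -0.0523, 0.085], [-0.0262, -0.0162, -0.0049, 0, 0, -0.0523, 0.085], [-0.0253, -0.0176, -0.0049, 0, 0, -0.0523, 0.085], [-0.0243, -0.0189, -0.0049, 0, 0, -0.0523, 0.085], [-0.0233, -0.0201, -0.0049, 0, 0, -0.0523, 0.085], [-0.0222, -0.0213, -0.0049, 0, 0, -0.0523, 0.085], [-0.0211, -0.0225, -0.0049, 0, 0, -0.0523, 0.085]]}}

```text
clock: 1.53
ee_pos: [0.3947, 0.3886, 0.266]
eef_rot: [[-0.997, 0.074, 0.0], [0.074, 0.997, 0.0], [-0.0, 0.0, -1.0]]
ft_force: [0.8, -0.1, 0.5]
opening: 0.0851
finger_force: 0.0
```

{"api": "carry_out", "payload": {"series": [[-0.0199, -0.0235, -0.0049, 0, 0, -0.0523, 0.085], [-0.0186, -0.0245, -0.0049, 0, 0, -0.0523, 0.085], [-0.0173, -0.0255, -0.0049, 0, 0, -0.0523, 0.085], [-0.016, -0.0264, -0.0049, 0, 0, -0.0523, 0.085], [-0.0146, -0.0271, -0.0049, 0, 0, -0.0523, 0.085], [-0.0131, -0.0279, -0.0049, 0, 0, -0.0523, 0.085], [-0.0116, -0.0285, -0.0049, 0, 0, -0.0523, 0.085], [0, 0, 0, 0, 0, 0, 0.085]]}}

```text
clock: 2.2
ee_pos: [0.5252, 0.2072, 0.3003]
eef_rot: [[-0.961, -0.276, 0.004], [-0.276, 0.961, -0.004], [-0.003, -0.005, -1.0]]
ft_force: [0.1, -0.9, -0.1]
opening: 0.0852
finger_force: 0.0
```

```bash
python3 - <<'E'
from h import *
o=get_obs();print(o['ee_pos'],yawof(o['eef_rot']),o['opening'],o['clock'])
a=optics.camera('wrist');save('w1.png',a)
W=cam('wrist',o)
for l in ('pliers','stand_top'):
  for d in optics.trace(l,'wrist')[:3]:
    m=np.argwhere(d['region'])[:,::-1].astype('float32');print(l,d['p'],d['bbox'],cv2.minAreaRect(m))
E
```

```text
[0.52518343 0.20717712 0.30027021] 16.02026585591321 0.08516771929038175 2.2
pliers 0.9 [257.9, 198.5, 307.7, 232.0] ((280.5839538574219, 213.43112182617188), (33.22947692871094, 50.3003044128418), 87.51044464111328)
pliers 0.74 [348.6, 221.7, 382.8, 255.3] ((363.6153869628906, 239.076904296875), (44.93071746826172, 21.63330841064453), 33.690067291259766)
stand_top 0.65 [249.5, 173.8, 314.8, 236.1] ((280.5773010253906, 203.025634765625), (59.22465896606445, 62.18891906738281), 86.53176879882812)
```

View pics/w1.png

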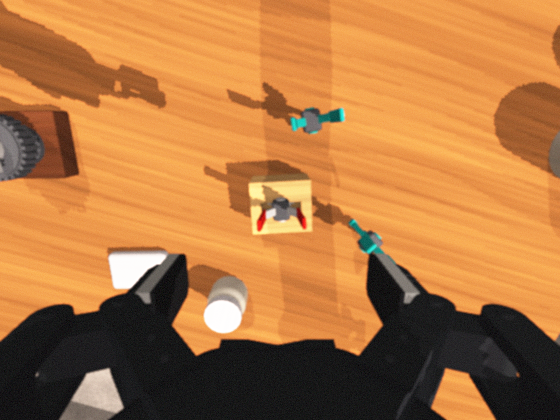

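The wrist view shows the red pliers in the block at (281,210), with their handles at about (262,220) and (303,218). Turquoise pliers are at (315,120) and (368,238), and the jar is at (225,303).

```bash
cat >> h.py <<'E'
def reds(im,box=None):
    h=cv2.cvtColor(im,cv2.COLOR_RGB2HSV);m=((h[...,0]<5)|(h[...,0]>173))&(h[...,1]>170)&(h[...,2]>70)
    if box: k=np.zeros_like(m);k[box[1]:box[3],box[0]:box[2]]=1;m&=k
    n,l,s,c=cv2.connectedComponentsWithStats(m.astype('uint8'))
    return sorted([(int(s[i,4]),c[i].round(1).tolist(),s[i,:4].tolist()) for i in range(1,n) if s[i,4]>12],reverse=True)[:4]
E
python3 - <<'E'
from h import *
a=cv2.imread('pics/w1.png')[:,:,::-1].copy()
W=cam('wrist');r=reds(a,(230,160,330,250));print(r)
P=[atz(x[1],.113,W) for x in r[:2]];print(P);v=P[0]-P[1];print((P[0]+P[1])/2,np.linalg.norm(v),np.degrees(np.arctan2(-v[0],v[1])))
# block corners
d=optics.trace('stand_top','wrist')
c=cv2.boxPoints(cv2.minAreaRect(np.argwhere(d[0]['region'])[:,::-1].astype('float32')))
Q=np.array([atz(p,.06,W) for p in c]);print(Q.round(4),Q.mean(0))
E
```

```text
[(83, [261.1, 220.2], [258, 210, 7, 20]), (78, [300.9, 217.9], [297, 208, 9, 20])]
[array([0.56129029, 0.20890585, 0.113     ]), array([0.54555536, 0.25204499, 0.113     ])]
[0.55342282 0.23047542 0.113     ] 0.04591920919979486 -159.96064006161396
[[0.5248 0.178  0.06  ]
 [0.4974 0.2529 0.06  ]
 [0.5721 0.2826 0.06  ]
 [0.6013 0.2037 0.06  ]] [0.54890876 0.22930519 0.06      ]
```

```bash
python3 - <<'E'
from h import *
plan([.557,.222,.20],rot(19.5),5)
E
```

```text
[-0.0076, -0.0011, 0.02] [0.0002, -0.0001, -0.01]
[-0.0076, -0.0011, 0.02] [0.0002, -0.0001, -0.01]
[-0.0076, -0.0012, 0.02] [0.0002, -0.0001, -0.01]
[-0.0075, -0.0013, 0.02] [0.0002, -0.0001, -0.01]
[-0.0075, -0.0013, 0.02] [0.0002, -0.0001, -0.01]
```

{"api": "carry_out", "payload": {"series": [[-0.0076, -0.0012, 0.02, 0, 0, -0.01, 0.085], [-0.0076, -0.0012, 0.02, 0, 0, -0.01, 0.085], [-0.0076, -0.0012, 0.02, 0, 0, -0.01, 0.085], [-0.0076, -0.0012, 0.02, 0, 0, -0.01, 0.085], [-0.0076, -0.0012, 0.02, 0, 0, -0.01, 0.085], [0, 0, 0, 0, 0, 0, 0.085], [0, 0, 0, 0, 0, 0, 0.085], [0, 0, 0, 0, 0, 0, 0.085]]}}

```text
clock: 3.07
ee_pos: [0.5575, 0.2223, 0.2009]
eef_rot: [[-0.942, -0.334, 0.001], [-0.334, 0.942, 0.001], [-0.001, 0.001, -1.0]]
ft_force: [0.2, -0.1, -0.1]
opening: 0.0848
finger_force: 0.0
```

```bash
python3 - <<'E'
from h import *
o=get_obs();print(o['ee_pos'],yawof(o['eef_rot']),np.abs(o['qvel']).max())
a=optics.camera('wrist');save('w2.png',a)
W=cam('wrist',o);r=reds(a,(150,100,420,330));print(r)
P=[atz(x[1],.113,W) for x in r[:2]];v=P[0]-P[1];print((P[0]+P[1])/2,np.linalg.norm(v),np.degrees(np.arctan2(-v[0],v[1])))
d=optics.trace('stand_top','wrist')
if d:
  print(d[0]['p'],d[0]['bbox']);c=cv2.boxPoints(cv2.minAreaRect(np.argwhere(d[0]['region'])[:,::-1].astype('float32')))
  Q=np.array([atz(p,.06,W) for p in c]);print(Q.round(4),Q.mean(0))
print(proj([[.557,.222,.114]],W))
E
```

```text
[0.55750333 0.22232275 0.2009145 ] 19.539802096446433 1.0218472550917943
[(230, [245.3, 214.6], [239, 200, 15, 29]), (218, [303.2, 214.6], [297, 200, 13, 30])]
[0.56039429 0.22139849 0.113     ] 0.04651396436957171 -160.41043074886102
0.68 [231.6, 155.9, 318.5, 235.2]
[[0.5354 0.1701 0.06  ]
 [0.509  0.2443 0.06  ]
 [0.5793 0.2721 0.06  ]
 [0.6076 0.1926 0.06  ]] [0.55781075 0.21977763 0.06      ]
[[276.37097481 211.34769637]]
```

View pics/w2.png

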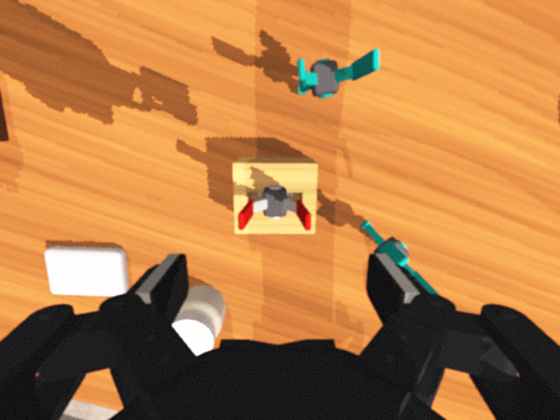

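The view shows the red handles at (245,215) and (303,215), centred between the fingers. I'm descending and gripping.

{"api": "carry_out", "payload": {"series": [[-0.0025, -0.002, 0.02, 0, 0, 0, 0.085], [0, 0, 0.02, 0, 0, 0, 0.085], [0, 0, 0.02, 0, 0, 0, 0.085], [0, 0, 0.02, 0, 0, 0, 0.085], [0, 0, 0.016, 0, 0, 0, 0.085], [0, 0, 0.01, 0, 0, 0, 0.085], [0, 0, 0, 0, 0, 0, 0.085], [0, 0, 0, 0, 0, 0, 0.075]], "force": 60}}

```text
clock: 3.83
ee_pos: [0.5613, 0.2202, 0.0946]
eef_rot: [[-0.943, -0.333, 0.001], [-0.333, 0.943, 0.0], [-0.001, 0.0, -1.0]]
ft_force: [-0.4, 0.2, -0.7]
opening: 0.0754
finger_force: 0.0
```

{"api": "carry_out", "payload": {"series": [[0, 0, 0, 0, 0, 0, 0.06], [0, 0, 0, 0, 0, 0, 0.054], [0, 0, 0, 0, 0, 0, 0.05], [0, 0, 0, 0, 0, 0, 0.048], [0, 0, 0, 0, 0, 0, 0.048], [0, 0, 0, 0, 0, 0, 0.048]], "force": 60}}

```text
clock: 4.33
ee_pos: [0.5625, 0.2212, 0.0971]
eef_rot: [[-0.943, -0.333, 0.004], [-0.333, 0.943, 0.003], [-0.005, 0.001, -1.0]]
ft_force: [-3.0, 0.1, 13.3]
opening: 0.0486
finger_force: 16.3
```

{"api": "carry_out", "payload": {"series": [[0, 0, -0.004, 0, 0, 0, 0.048], [0, 0, -0.01, 0, 0, 0, 0.048], [0, 0, -0.018, 0, 0, 0, 0.048], [0, 0, -0.025, 0, 0, 0, 0.048], [0, 0, -0.025, 0, 0, 0, 0.048], [0, 0, -0.025, 0, 0, 0, 0.048], [0, 0, -0.025, 0, 0, 0, 0.048], [0, 0, -0.018, 0, 0, 0, 0.048]]}}

```text
clock: 5.0
ee_pos: [0.5616, 0.2201, 0.247]
eef_rot: [[-0.943, -0.333, 0.003], [-0.333, 0.943, 0.001], [-0.003, 0.001, -1.0]]
ft_force: [0.2, 0.0, -1.7]
opening: 0.0481
finger_force: 13.4
```

```bash
python3 - <<'E'
from h import *
o=get_obs();print(o['ee_pos'],yawof(o['eef_rot']),o['opening'],o['finger_force'],o['ft_force'])
S=optics.camera('scene');save('s2.png',S);t=optics.camera('top');save('t2.png',t)
for n in('scene','top'):
  for d in optics.trace('pliers',n)[:3]: print(n,d['p'],d['bbox'])
T=cam('top')
for d in optics.trace('clip','top')[:2]:
  m=np.argwhere(d['region'])[:,::-1].astype('float32');print(d['p'],d['bbox'],m.mean(0))
for d in optics.trace('gear','top')[:1]: print('gear',d['bbox'])
p=np.array(o['ee_pos']);g=p+[0,0,.019];print(proj([g,g-[0,0,.107]],cam('scene')),proj([g],T))
cv2.imwrite('pics/c2.png',np.hstack([cv2.resize(S[90:200,310:420,::-1],(400,400),interpolation=2),cv2.resize(t[210:266,297:353,::-1],(400,400),interpolation=2)]))
E
```

```text
[0.56156218 0.22006941 0.24699062] 19.440139489138154 0.04813172714350972 13.41154897789238 [ 0.19172797  0.03395327 -1.67877902]
scene 0.9 [331.5, 136.6, 349.3, 184.5]
scene 0.8 [398.9, 157.5, 423.7, 203.6]
top 0.68 [141.7, 294.2, 172.7, 314.2]
top 0.4 [133.9, 243.2, 157.7, 256.2]
0.52 [310.9, 222.7, 337.0, 246.0] [325.93616 233.80852]
gear [308.5, 219.0, 345.1, 254.9]
[[371.37877348 107.14978677]
 [363.56654689 152.53956355]] [[129.52996786 244.76032703]]
```

View pics/c2.png

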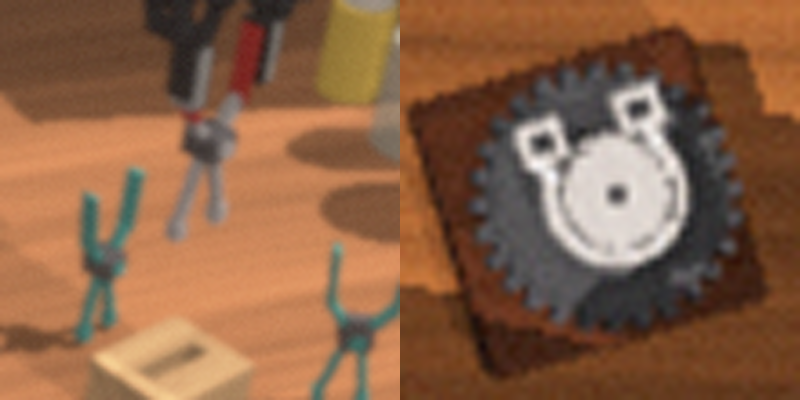

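The red pliers are held, with the pins at the bottom and free. In the top crop, the ring's eyes are at full-image pixels (317.0,230.0) and (330.3,224.7), and the shaft centre is at (327.4,237.3).

```bash
python3 - <<'E'
from h import *
T=cam('top');A=atz((317,230),.105,T);B=atz((330.3,224.7),.105,T);c=atz((327.4,237.3),.108,T)
v=A-B;print(A,B,'mid',(A+B)/2,'c',c,np.linalg.norm(v),np.degrees(np.arctan2(-v[0],v[1])),np.linalg.norm(((A+B)/2-c)[:2]))
m=(A+B)/2
plan([m[0],m[1],.225],rot(20.5),12)
E
```

```text
[ 0.59357156 -0.11299376  0.105     ] [ 0.60453956 -0.14056756  0.105     ] mid [ 0.59905556 -0.12678066  0.105     ] c [ 0.5784227  -0.13400032  0.108     ] 0.02967509471683329 21.691128055632173 0.021859518672565127
[0.0065, -0.0282, 0.0015] [-0.0, -0.0002, -0.0015]
[0.0066, -0.0282, 0.0015] [-0.0, -0.0002, -0.0015]
[0.0066, -0.0282, 0.0015] [-0.0, -0.0002, -0.0015]
[0.0067, -0.0282, 0.0015] [-0.0, -0.0002, -0.0015]
[0.0067, -0.0282, 0.0015] [-0.0, -0.0002, -0.0015]
[0.0068, -0.0282, 0.0015] [-0.0, -0.0002, -0.0015]
[0.0068, -0.0282, 0.0015] [-0.0, -0.0002, -0.0015]
[0.0068, -0.0282, 0.0015] [-0.0, -0.0002, -0.0015]
[0.0069, -0.0282, 0.0015] [-0.0, -0.0002, -0.0015]
[0.0069, -0.0282, 0.0015] [-0.0, -0.0002, -0.0015]
[0.007, -0.0281, 0.0015] [-0.0, -0.0002, -0.0015]
[0.007, -0.0281, 0.0015] [-0.0, -0.0002, -0.0015]
```

{"api": "carry_out", "payload": {"series": [[0.0065, -0.0282, 0.0015, 0, 0, -0.0015, 0.048], [0.0066, -0.0282, 0.0015, 0, 0, -0.0015, 0.048], [0.0066, -0.0282, 0.0015, 0, 0, -0.0015, 0.048], [0.0067, -0.0282, 0.0015, 0, 0, -0.0015, 0.048], [0.0067, -0.0282, 0.0015, 0, 0, -0.0015, 0.048], [0.0067, -0.0282, 0.0015, 0, 0, -0.0015, 0.048], [0.0068, -0.0282, 0.0015, 0, 0, -0.0015, 0.048]]}}

```text
clock: 5.88
ee_pos: [0.5828, 0.0166, 0.2318]
eef_rot: [[-0.939, -0.343, -0.003], [-0.343, 0.939, -0.0], [0.003, 0.001, -1.0]]
ft_force: [0.3, 0.4, -2.0]
opening: 0.0481
finger_force: 13.4
```

{"api": "carry_out", "payload": {"series": [[0.0068, -0.0282, 0.0015, 0, 0, -0.0015, 0.048], [0.0069, -0.0282, 0.0015, 0, 0, -0.0015, 0.048], [0.0069, -0.0282, 0.0015, 0, 0, -0.0015, 0.048], [0.007, -0.0281, 0.0015, 0, 0, -0.0015, 0.048], [0.007, -0.0281, 0.0015, 0, 0, -0.0015, 0.048], [0, 0, 0, 0, 0, 0, 0.048], [0, 0, 0, 0, 0, 0, 0.048], [0, 0, 0, 0, 0, 0, 0.048]]}}

```text
clock: 6.55
ee_pos: [0.5993, -0.1251, 0.2247]
eef_rot: [[-0.937, -0.35, -0.002], [-0.35, 0.937, 0.002], [0.001, 0.002, -1.0]]
ft_force: [1.0, 1.1, -1.2]
opening: 0.048
finger_force: 13.4
```

```bash
python3 - <<'E'
from h import *
o=get_obs();print(o['ee_pos'],yawof(o['eef_rot']),o['opening'],np.abs(o['qvel']).max(),o['finger_force'])
a=optics.camera('wrist');save('w3.png',a)
S=optics.camera('scene');save('s3.png',S)
cv2.imwrite('pics/c3.png',np.hstack([cv2.resize(a[150:270,215:335,::-1],(400,400),interpolation=2),cv2.resize(S[150:240,165:255,::-1],(400,400),interpolation=2)]))
W=cam('wrist',o);p=np.array(o['ee_pos']);R=np.array(o['eef_rot'])
print(proj([p+R@[0,s*.0152,.09] for s in (-1,0,1)],W))
A=np.array([.59357156,-.11299376,.105]);B=np.array([.60453956,-.14056756,.105]);print(proj([A,B],W),proj([A,B],cam('scene')))
E
```

```text
[ 0.59927769 -0.12506432  0.22469767] 20.498179964821546 0.04804728073238195 1.3147385746203573 13.413776526285801
[[257.84413515 211.07541073]
 [276.65508174 211.09574842]
 [295.46611581 211.11608621]]
[[291.14092887 201.23482961]
 [258.29051272 201.88098597]] [[218.91740542 208.68045941]
 [206.30409623 214.64005035]]
```

View pics/c3.png

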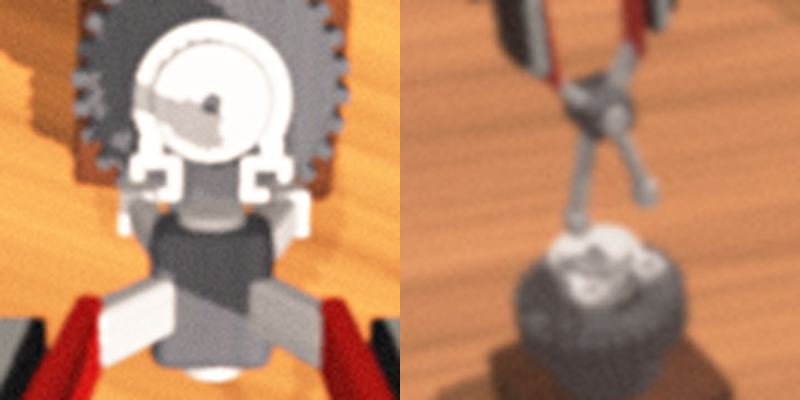

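Wrist crop: the eyes are at full px (263,204) and (295.4,204), and the pliers' feet are at about (253,214) and (304,214). They are aligned laterally to within about 1 mm. I'm going lower before the fine look.

{"api": "carry_out", "payload": {"series": [[0, 0, 0.006, 0, 0, 0, 0.048], [0, 0, 0.006, 0, 0, 0, 0.048], [0, 0, 0.006, 0, 0, 0, 0.048], [0, 0, 0.005, 0, 0, 0, 0.048], [0, 0, 0, 0, 0, 0, 0.048], [0, 0, 0, 0, 0, 0, 0.048]]}}

```text
clock: 7.15
ee_pos: [0.5997, -0.1257, 0.2023]
eef_rot: [[-0.937, -0.35, -0.001], [-0.35, 0.937, 0.0], [0.001, 0.001, -1.0]]
ft_force: [-0.6, 0.4, -1.4]
opening: 0.0483
finger_force: 13.4
```

```bash
python3 - <<'E'
from h import *
o=get_obs();print(o['ee_pos'],yawof(o['eef_rot']),o['opening'],np.abs(o['qvel']).max(),o['ft_force'])
a=optics.camera('wrist');save('w4.png',a)
S=optics.camera('scene');save('s4.png',S)
b=np.hstack([cv2.resize(a[175:235,245:315,::-1],(700,600),interpolation=2)]);cv2.imwrite('pics/c4.png',b)
W=cam('wrist',o);p=np.array(o['ee_pos']);R=np.array(o['eef_rot'])
print(proj([p+R@[0,s*.0152,.09] for s in (-1,0,1)],W),proj([p+R@[0,0,z] for z in (.0856,.08,.028)],W))
A=np.array([.59357156,-.11299376,.105]);B=np.array([.60453956,-.14056756,.105]);print(proj([A,B],W))
E
```

```text
[ 0.59966142 -0.12573966  0.20233221] 20.491800701789533 0.04828706383066093 0.8064599457559353 [-0.57625387  0.41455854 -1.39601271]
[[257.84355217 211.07465528]
 [276.65450747 211.09501829]
 [295.4655507  211.1153814 ]] [[276.64792839 212.58924573]
 [276.63920736 214.56994493]
 [276.53352874 238.57144134]]
[[293.54308848 207.39236444]
 [257.8374478  208.0808588 ]]
```

View pics/c4.png

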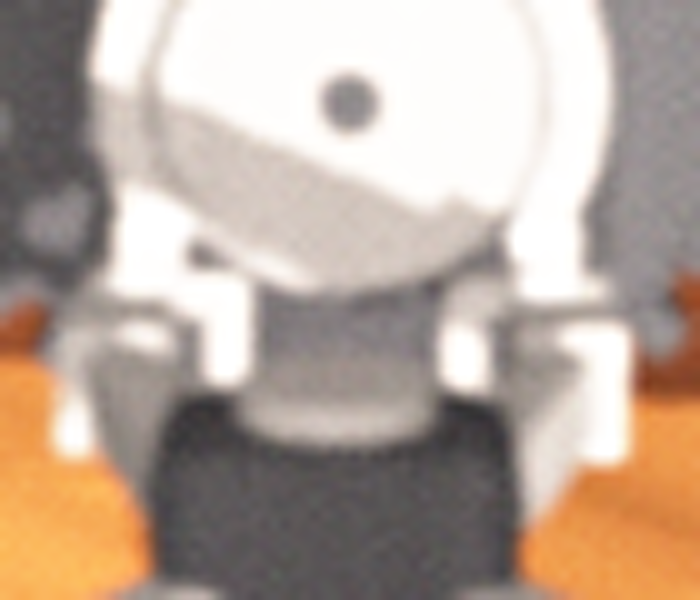

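In the crop, the feet span px 250.5 to 308.2 (mid 279.35) and rows 207 to 220, which puts the pins about 37 mm apart. I am gripping above the nominal height, so that is too wide for the eyes. The nose dot is at (279.8,185.3). I'll open the handles, and work out the alignment from c3 and c4.

```bash
python3 - <<'E'
from h import *
o=get_obs();R=np.array(o['eef_rot']);p=np.array(o['ee_pos']);W=cam('wrist',o)
xd=-R[:,0];
for name,dot,WW in (('c4',(279.8,185.3),W),):
  d=atz(dot,.108,WW);e=d+xd*.0213;e[2]=.105
  print('dot',d,'eye mid',e,proj([e],WW))
o3=dict(ee_pos=[.59927769,-.12506432,.22469767],eef_rot=R);W3=cam('wrist',o3)
d3=atz((278.6,181.5),.108,W3);e3=(atz((263,204),.105,W3)+atz((295.4,204),.105,W3))/2
print('c3 dot',d3,'eyes',e3,'dist',(e3-d3)@xd)
foot=atz((279.35,213.7),p[2]-.0845,W);print('foot',foot)
for e_ in (e,e3): print('err tool xy eye-foot',(R.T@(e_-foot))[:2]*1000,'eye-TCP',(R.T@(e_-p))[:2]*1000)
E
```

```text
dot [ 0.58040749 -0.13051477  0.108     ] eye mid [ 0.60036205 -0.12306455  0.105     ] [[279.67777572 209.76980675]]
c3 dot [ 0.58049441 -0.13031288  0.108     ] eyes [ 0.60007455 -0.12235076  0.105     ] dist 0.021126958557912568
foot [ 0.6000249  -0.1235915   0.11851176]
err tool xy eye-foot [-0.49421215  0.37645331] eye-TCP [-1.09138121  2.51516709]
err tool xy eye-foot [-0.47454014  1.14571732] eye-TCP [-1.07170919  3.2844311 ]
```

{"api": "carry_out", "payload": {"series": [[0, 0, 0, 0, 0, 0, 0.051], [0, 0, 0, 0, 0, 0, 0.053], [0, 0, 0, 0, 0, 0, 0.053], [0, 0, 0, 0, 0, 0, 0.053]]}}

```text
clock: 7.58
ee_pos: [0.6001, -0.1259, 0.2031]
eef_rot: [[-0.937, -0.35, 0.0], [-0.35, 0.937, 0.0], [-0.0, -0.0, -1.0]]
ft_force: [0.1, 0.4, -1.3]
opening: 0.0528
finger_force: 12.2
```

```bash
python3 - <<'E'
from h import *
o=get_obs();print(o['ee_pos'],o['opening'],o['finger_force'])
a=optics.camera('wrist');save('w5.png',a)
old=cv2.imread('pics/w4.png')
for im in (old,a[:,:,::-1]):
  g=im.astype(int)
  for r in (216,218): print(r,[ '%d:%d'%(x,g[r,x,0]) for x in list(range(246,264))+list(range(296,312))])
E
```

```text
[ 0.60005524 -0.12588063  0.20305617] 0.052787808496695475 12.248975567054003
216 ['246:74', '247:72', '248:77', '249:95', '250:162', '251:224', '252:244', '253:225', '254:166', '255:121', '256:131', '257:136', '258:143', '259:144', '260:132', '261:109', '262:80', '263:56', '296:125', '297:140', '298:163', '299:180', '300:197', '301:210', '302:214', '303:227', '304:242', '305:252', '306:250', '307:211', '308:117', '309:70', '310:76', '311:76']
218 ['246:76', '247:72', '248:75', '249:102', '250:185', '251:246', '252:253', '253:241', '254:181', '255:138', '256:123', '257:128', '258:133', '259:131', '260:114', '261:80', '262:64', '263:56', '296:117', '297:166', '298:192', '299:211', '300:214', '301:213', '302:214', '303:228', '304:246', '305:253', '306:253', '307:206', '308:121', '309:76', '310:76', '311:76']
216 ['246:77', '247:84', '248:72', '249:71', '250:72', '251:87', '252:158', '253:233', '254:247', '255:230', '256:169', '257:124', '258:128', '259:141', '260:131', '261:112', '262:82', '263:60', '296:135', '297:161', '298:182', '299:198', '300:211', '301:233', '302:251', '303:255', '304:252', '305:201', '306:113', '307:79', '308:72', '309:74', '310:78', '311:73']
218 ['246:79', '247:77', '248:76', '249:78', '250:76', '251:87', '252:154', '253:237', '254:248', '255:237', '256:182', '257:133', '258:119', '259:125', '260:117', '261:82', '262:59', '263:53', '296:139', '297:183', '298:203', '299:206', '300:213', '301:232', '302:250', '303:254', '304:242', '305:162', '306:84', '307:68', '308:71', '309:70', '310:76', '311:76']
```

{"api": "carry_out", "payload": {"series": [[0, 0, 0, 0, 0, 0, 0.0538], [0, 0, 0, 0, 0, 0, 0.0545], [0, 0, 0, 0, 0, 0, 0.0545], [0, 0, 0, 0, 0, 0, 0.0545]]}}

```text
clock: 7.97
ee_pos: [0.6, -0.1258, 0.2029]
eef_rot: [[-0.937, -0.35, -0.0], [-0.35, 0.937, 0.0], [-0.0, 0.0, -1.0]]
ft_force: [-0.1, 0.2, -1.7]
opening: 0.0543
finger_force: 4.9
```

```bash
cat >> h.py <<'E'
def feet(a,row=217):
    g=a[row-1:row+2,:,2].mean(0).astype(float)
    def cross(r):
        r=list(r)
        for i,j in zip(r,r[1:]):
            if g[j]>150: return i+(150-g[i])/(g[j]-g[i])*(j-i)
    return cross(range(240,270)),cross(range(320,290,-1))
E
python3 - <<'E'
from h import *
o=get_obs();print(o['ee_pos'],o['opening'],o['finger_force'])
a=optics.camera('wrist');save('w6.png',a)
for n in ('w4','w5','w6'):
  l,r=feet(cv2.imread(f'pics/{n}.png')[:,:,::-1]);print(l,r,(l+r)/2,r-l)
g=a.astype(int)
# foot vertical profile & pivot width
print('col254',[ '%d:%d'%(y,g[y,254,2]) for y in range(200,226)])
print('col303',[ '%d:%d'%(y,g[y,303,2]) for y in range(200,226)])
print('pivot row228',[ '%d:%d'%(x,g[228,x,0]) for x in range(255,305,2)])
E
```

```text
[ 0.59996372 -0.12581464  0.20286791] 0.05426655603779346 4.922143908916041
249.67555555555555 307.6566037735849 278.66607966457025 57.98104821802934
251.92344497607655 305.35510204081635 278.6392735084464 53.431657064739795
252.34309623430963 305.0253807106599 278.68423847248476 52.68228447635025
col254 ['200:100', '201:129', '202:148', '203:169', '204:170', '205:162', '206:153', '207:153', '208:170', '209:184', '210:188', '211:183', '212:172', '213:170', '214:180', '215:218', '216:241', '217:243', '218:247', '219:247', '220:225', '221:170', '222:96', '223:90', '224:81', '225:88']
col303 ['200:184', '201:198', '202:235', '203:251', '204:253', '205:252', '206:244', '207:238', '208:246', '209:255', '210:255', '211:255', '212:255', '213:255', '214:255', '215:255', '216:255', '217:252', '218:253', '219:255', '220:250', '221:198', '222:114', '223:64', '224:63', '225:70']
pivot row228 ['255:248', '257:243', '259:167', '261:75', '263:88', '265:88', '267:88', '269:96', '271:96', '273:82', '275:92', '277:87', '279:94', '281:86', '283:86', '285:92', '287:87', '289:88', '291:87', '293:84', '295:73', '297:177', '299:239', '301:237', '303:235']
```

{"api": "carry_out", "payload": {"series": [[-0.0008, 0.0005, 0, 0, 0, 0, 0.0535], [0, 0, 0.003, 0, 0, 0, 0.053], [0, 0, 0.003, 0, 0, 0, 0.053], [0, 0, 0.002, 0, 0, 0, 0.053], [0, 0, 0, 0, 0, 0, 0.053], [0, 0, 0, 0, 0, 0, 0.053]]}}

```text
clock: 8.52
ee_pos: [0.6004, -0.1251, 0.1946]
eef_rot: [[-0.937, -0.35, -0.001], [-0.35, 0.937, 0.0], [0.0, 0.0, -1.0]]
ft_force: [-0.5, 0.6, -1.3]
opening: 0.0537
finger_force: 12.2
```

{"api": "carry_out", "payload": {"series": [[0, 0, 0.002, 0, 0, 0, 0.053], [0, 0, 0, 0, 0, 0, 0.053], [0, 0, 0, 0, 0, 0, 0.053]]}}

```text
clock: 8.77
ee_pos: [0.6005, -0.1251, 0.1928]
eef_rot: [[-0.937, -0.35, -0.0], [-0.35, 0.937, 0.0], [0.0, 0.0, -1.0]]
ft_force: [-0.1, -0.7, -1.3]
opening: 0.0532
finger_force: 12.2
```

```bash
python3 - <<'E'
from h import *
o=get_obs();print(o['ee_pos'],o['ft_force'],o['opening'],o['finger_force'])
a=optics.camera('wrist');save('w7.png',a);print(feet(a))
cv2.imwrite('pics/c5.png',cv2.resize(a[170:230,240:320,::-1],(800,600),interpolation=2))
E
```

```text
[ 0.60053008 -0.12510465  0.1928068 ] [-0.05411182 -0.72932731 -1.29413546] 0.053207488894247625 12.213021288625896
(np.float64(251.3625498007968), np.float64(306.2651162790698))
```

View pics/c5.png

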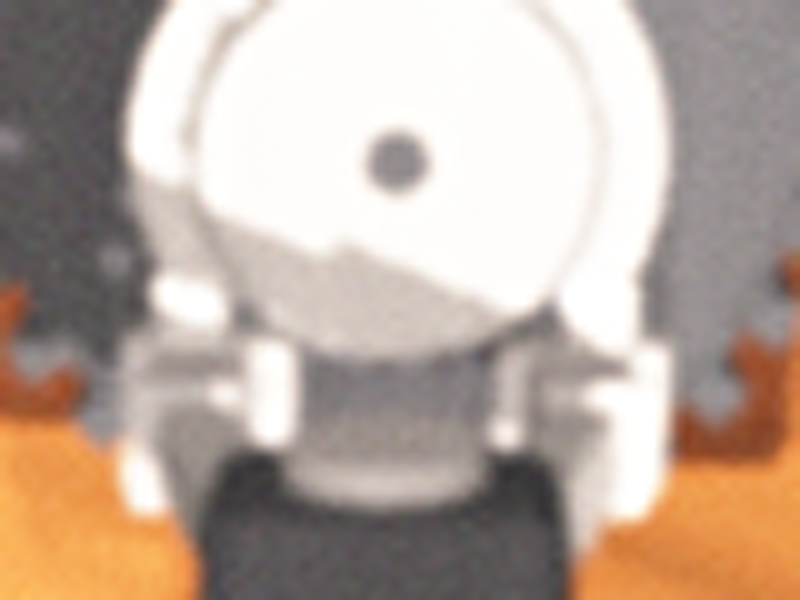

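The eyes sit under the feet: left spans about px 252.5 to 270, right about 289.5 to 306.5. There's no contact force yet. I'm lowering gently until the feet touch.

{"api": "carry_out", "payload": {"series": [[0, 0, 0.001, 0, 0, 0, 0.053], [0, 0, 0.001, 0, 0, 0, 0.053], [0, 0, 0, 0, 0, 0, 0.053]]}}

```text
clock: 9.07
ee_pos: [0.6005, -0.1252, 0.1907]
eef_rot: [[-0.937, -0.35, -0.0], [-0.35, 0.937, 0.0], [0.0, 0.0, -1.0]]
ft_force: [-0.2, -0.1, -0.4]
opening: 0.0532
finger_force: 12.2
```

{"api": "carry_out", "payload": {"series": [[0, 0, 0.001, 0, 0, 0, 0.053], [0, 0, 0.001, 0, 0, 0, 0.053], [0, 0, 0, 0, 0, 0, 0.053]]}}

```text
clock: 9.32
ee_pos: [0.6005, -0.125, 0.1887]
eef_rot: [[-0.937, -0.35, -0.0], [-0.35, 0.937, 0.0], [-0.0, 0.0, -1.0]]
ft_force: [-0.0, 0.8, -0.5]
opening: 0.0533
finger_force: 12.2
```

{"api": "carry_out", "payload": {"series": [[0, 0, 0.001, 0, 0, 0, 0.053], [0, 0, 0, 0, 0, 0, 0.053]]}}

```text
clock: 9.48
ee_pos: [0.601, -0.1249, 0.1882]
eef_rot: [[-0.937, -0.35, 0.001], [-0.35, 0.937, 0.0], [-0.001, -0.0, -1.0]]
ft_force: [1.5, 1.0, 2.2]
opening: 0.0533
finger_force: 12.3
```

{"api": "carry_out", "payload": {"series": [[0, 0, 0.001, 0, 0, 0, 0.053], [0, 0, 0, 0, 0, 0, 0.053]]}}

```text
clock: 9.65
ee_pos: [0.6015, -0.1247, 0.1877]
eef_rot: [[-0.937, -0.35, 0.002], [-0.35, 0.937, 0.0], [-0.002, -0.001, -1.0]]
ft_force: [-0.1, 0.3, 5.6]
opening: 0.0533
finger_force: 12.4
```

{"api": "carry_out", "payload": {"series": [[0, 0, 0.001, 0, 0, 0, 0.053], [0, 0, 0, 0, 0, 0, 0.053]]}}

```text
clock: 9.82
ee_pos: [0.6021, -0.1245, 0.1874]
eef_rot: [[-0.937, -0.35, 0.004], [-0.35, 0.937, 0.0], [-0.004, -0.001, -1.0]]
ft_force: [1.1, 0.8, 7.2]
opening: 0.0532
finger_force: 12.5
```

{"api": "carry_out", "payload": {"series": [[0, 0, -0.0015, 0, 0, 0, 0.052], [0, 0, 0, 0, 0, 0, 0.05], [0, 0, 0, 0, 0, 0, 0.048], [0, 0, 0, 0, 0, 0, 0.048]], "force": 90}}

```text
clock: 10.15
ee_pos: [0.6016, -0.1247, 0.1885]
eef_rot: [[-0.937, -0.35, 0.003], [-0.35, 0.937, 0.0], [-0.003, -0.001, -1.0]]
ft_force: [-0.8, 1.4, 7.1]
opening: 0.0484
finger_force: 14.4
```

{"api": "carry_out", "payload": {"series": [[0, 0, 0, 0, 0, 0, 0.046], [0, 0, 0, 0, 0, 0, 0.045], [0, 0, 0, 0, 0, 0, 0.045], [0, 0, 0, 0, 0, 0, 0.045]], "force": 90}}

```text
clock: 10.48
ee_pos: [0.6017, -0.1243, 0.1887]
eef_rot: [[-0.937, -0.35, 0.003], [-0.35, 0.937, 0.001], [-0.003, -0.0, -1.0]]
ft_force: [-0.1, 0.1, 8.5]
opening: 0.0451
finger_force: 22.0
```

```bash
python3 - <<'E'
from h import *
o=get_obs();print(o['ee_pos'],o['ft_force'],o['opening'],o['finger_force'])
a=optics.camera('wrist');save('w8.png',a);print(feet(a))
g=a.astype(int);b=cv2.imread('pics/w7.png')[:,:,::-1].astype(int)
for im in(b,g): print([ '%d:%d'%(x,im[209,x,2]) for x in list(range(262,275))+list(range(285,300))])
E
```

```text
[ 0.60172775 -0.124342    0.18874044] [-0.06386603  0.09575195  8.4958843 ] 0.04512144001115655 22.03317108331248
(np.float64(248.6289592760181), np.float64(308.97047970479707))
['262:239', '263:230', '264:214', '265:227', '266:246', '267:250', '268:245', '269:201', '270:142', '271:118', '272:123', '273:125', '274:124', '285:129', '286:129', '287:122', '288:129', '289:149', '290:180', '291:180', '292:156', '293:135', '294:152', '295:168', '296:175', '297:177', '298:203', '299:236']
['262:131', '263:158', '264:226', '265:248', '266:253', '267:253', '268:235', '269:165', '270:129', '271:123', '272:128', '273:131', '274:136', '285:142', '286:131', '287:127', '288:123', '289:136', '290:154', '291:179', '292:182', '293:171', '294:148', '295:124', '296:114', '297:116', '298:132', '299:148']
```

{"api": "carry_out", "payload": {"series": [[0.0005, 0, -0.0005, 0, 0, 0, 0.044], [0.0005, 0, -0.0003, 0, 0, 0, 0.043], [0.0005, 0, 0, 0, 0, 0, 0.042], [0.0005, 0, 0, 0, 0, 0, 0.041], [0, 0, 0, 0, 0, 0, 0.041], [0, 0, 0, 0, 0, 0, 0.041]], "force": 100}}

```text
clock: 11.03
ee_pos: [0.5987, -0.125, 0.1878]
eef_rot: [[-0.937, -0.351, -0.0], [-0.351, 0.937, 0.001], [-0.0, 0.001, -1.0]]
ft_force: [0.9, 2.2, 0.5]
opening: 0.0411
finger_force: 22.8
```

```bash
cat >> h.py <<'E'
def eyes(a,rows=(208,210)):
    g=a[rows[0]:rows[1]+1,:,2].mean(0).astype(float); d=np.diff(g)
    L=np.argmin(d[255:278])+255; R=np.argmax(d[282:305])+282
    sub=lambda i:i+.5+(lambda a,b,c:.5*(a-c)/(a-2*b+c+1e-9))(*[abs(d[j]) for j in(i-1,i,i+1)])
    return round(sub(L),2),round(sub(R),2)
E
python3 - <<'E'
from h import *
o=get_obs();print(o['ee_pos'],o['ft_force'],o['opening'],o['finger_force'])
a=optics.camera('wrist');save('w9.png',a);print(feet(a))
for n in('w7','w8','w9'):
  im=cv2.imread(f'pics/{n}.png')[:,:,::-1]; print(n,[eyes(im,(r,r+1)) for r in (206,208,210)])
g=a.astype(int);print([ '%d:%d'%(x,g[209,x,2]) for x in list(range(254,275))+list(range(285,306))])
E
```

```text
[ 0.59867274 -0.12499996  0.18783659] [0.92982561 2.15006596 0.51272762] 0.04113913500479033 22.842293679714203
(np.float64(245.984126984127), np.float64(310.1924686192469))
w7 [(np.float64(269.26), np.float64(302.51)), (np.float64(269.32), np.float64(289.33)), (np.float64(269.23), np.float64(289.0))]
w8 [(np.float64(268.63), np.float64(289.67)), (np.float64(268.66), np.float64(290.12)), (np.float64(268.5), np.float64(304.18))]
w9 [(np.float64(265.18), np.float64(291.62)), (np.float64(265.53), np.float64(291.51)), (np.float64(265.39), np.float64(291.55))]
['254:176', '255:174', '256:182', '257:171', '258:174', '259:177', '260:209', '261:240', '262:250', '263:252', '264:249', '265:222', '266:158', '267:125', '268:126', '269:128', '270:131', '271:140', '272:154', '273:166', '274:173', '285:101', '286:86', '287:82', '288:83', '289:83', '290:72', '291:93', '292:142', '293:167', '294:159', '295:151', '296:142', '297:136', '298:131', '299:142', '300:165', '301:175', '302:176', '303:190', '304:226', '305:241']
```

{"api": "carry_out", "payload": {"series": [[0.0005, 0, -0.0002, 0, 0, 0, 0.04], [0.0005, 0, 0, 0, 0, 0, 0.039], [0.0005, 0, 0, 0, 0, 0, 0.038], [0.0005, 0, 0, 0, 0, 0, 0.037], [0.0005, 0, -0.0002, 0, 0, 0, 0.036], [0.0005, 0, 0, 0, 0, 0, 0.035], [0, 0, 0, 0, 0, 0, 0.035], [0, 0, 0, 0, 0, 0, 0.035]], "force": 110}}

```text
clock: 11.75
ee_pos: [0.5955, -0.1271, 0.1885]
eef_rot: [[-0.937, -0.35, -0.001], [-0.35, 0.937, -0.0], [0.001, 0.0, -1.0]]
ft_force: [1.1, 2.7, -1.4]
opening: 0.0361
finger_force: 47.1
```

```bash
python3 - <<'E'
from h import *
o=get_obs();print(o['ee_pos'],o['ft_force'],o['ft_torque'],o['opening'],o['finger_force'])
a=optics.camera('wrist');save('w10.png',a);print(feet(a))
print([eyes(a,(r,r+1)) for r in (202,204,206,208,210)])
g=a.astype(int);print([ '%d:%d'%(x,g[208,x,2]) for x in list(range(250,275))+list(range(285,310))])
print('dotcol',[ '%d:%d'%(y,g[y,279,2]) for y in range(150,200)])
b=cv2.imread('pics/w7.png');print('w7',[ '%d:%d'%(y,b[y,279,0]) for y in range(150,200)])
E
```

```text
[ 0.59554711 -0.12706329  0.18845002] [ 1.09028657  2.66757174 -1.35186294] [ 0.67509698 -0.19610337 -0.04447074] 0.036050671937120665 47.065056399442255
(np.float64(243.45454545454547), np.float64(313.9051094890511))
[(np.float64(257.39), np.float64(300.7)), (np.float64(257.23), np.float64(301.06)), (np.float64(270.25), np.float64(298.45)), (np.float64(263.44), np.float64(296.37)), (np.float64(263.27), np.float64(294.71))]
['250:159', '251:152', '252:154', '253:150', '254:172', '255:227', '256:248', '257:252', '258:253', '259:251', '260:252', '261:251', '262:244', '263:230', '264:198', '265:228', '266:247', '267:253', '268:254', '269:253', '270:251', '271:245', '272:239', '273:227', '274:217', '285:194', '286:195', '287:191', '288:193', '289:194', '290:195', '291:191', '292:178', '293:155', '294:142', '295:142', '296:142', '297:154', '298:165', '299:182', '300:182', '301:179', '302:177', '303:156', '304:151', '305:152', '306:156', '307:156', '308:162', '309:163']
dotcol ['150:146', '151:147', '152:142', '153:151', '154:142', '155:130', '156:105', '157:89', '158:90', '159:81', '160:9
[... 278 characters left out ...]
86:252', '187:252', '188:253', '189:252', '190:238', '191:185', '192:149', '193:146', '194:141', '195:141', '196:152', '197:174', '198:197', '199:197']
w7 ['150:134', '151:118', '152:97', '153:86', '154:84', '155:88', '156:87', '157:125', '158:203', '159:252', '160:254', '161:253', '162:253', '163:250', '164:226', '165:190', '166:231', '167:253', '168:253', '169:253', '170:252', '171:252', '172:252', '173:252', '174:252', '175:252', '176:252', '177:252', '178:252', '179:252', '180:253', '181:252', '182:238', '183:184', '184:145', '185:140', '186:142', '187:142', '188:159', '189:205', '190:244', '191:252', '192:252', '193:251', '194:251', '195:246', '196:217', '197:191', '198:192', '199:188']
```

{"api": "carry_out", "payload": {"series": [[0.0005, 0, 0, 0, 0, 0, 0.034], [0.0005, 0, 0, 0, 0, 0, 0.033], [0.0005, 0, 0, 0, 0, 0, 0.032], [0.0005, 0, 0, 0, 0, 0, 0.032], [0.0005, 0, 0, 0, 0, 0, 0.032], [0, 0, 0, 0, 0, 0, 0.032], [0, 0, 0, 0, 0, 0, 0.032]], "force": 110}}

```text
clock: 12.38
ee_pos: [0.5935, -0.128, 0.1886]
eef_rot: [[-0.937, -0.35, -0.0], [-0.35, 0.937, -0.0], [0.0, -0.0, -1.0]]
ft_force: [0.3, 1.0, -1.2]
opening: 0.033
finger_force: 53.0
```

```bash
python3 - <<'E'
from h import *
o=get_obs();print(o['ee_pos'],o['ft_force'],o['ft_torque'],o['opening'],o['finger_force'])
a=optics.camera('wrist');save('w11.png',a);print(feet(a))
g=a.astype(int)
print('col',[ '%d:%d'%(y,g[y,279,2]) for y in range(160,205)])
E
```

```text
[ 0.59348376 -0.12798787  0.18857362] [ 0.32357637  1.00192416 -1.22795761] [ 0.22394384 -0.23419103 -0.02291933] 0.03296894096873858 52.951542707160115
(np.float64(241.27636363636364), np.float64(315.43060498220643))
col ['160:83', '161:92', '162:92', '163:112', '164:143', '165:177', '166:235', '167:253', '168:252', '169:252', '170:252', '171:250', '172:239', '173:210', '174:195', '175:182', '176:201', '177:241', '178:253', '179:253', '180:252', '181:252', '182:253', '183:252', '184:252', '185:252', '186:252', '187:252', '188:252', '189:252', '190:252', '191:252', '192:250', '193:232', '194:173', '195:147', '196:144', '197:133', '198:118', '199:102', '200:137', '201:175', '202:189', '203:196', '204:195']
```

{"api": "carry_out", "payload": {"series": [[0.0004, 0, 0, 0, 0, 0, 0.031], [0.0004, 0, 0, 0, 0, 0, 0.03], [0.0003, 0, 0, 0, 0, 0, 0.03], [0, 0, 0, 0, 0, 0, 0.03], [0, 0, 0, 0, 0, 0, 0.03]], "force": 110}}

```text
clock: 12.85
ee_pos: [0.5924, -0.1282, 0.1885]
eef_rot: [[-0.937, -0.35, -0.0], [-0.35, 0.937, -0.0], [0.0, -0.0, -1.0]]
ft_force: [0.1, 0.2, -1.6]
opening: 0.031
finger_force: 56.5
```

```bash
python3 - <<'E'
from h import *
o=get_obs();print(o['ee_pos'],o['ft_force'],o['opening'],o['finger_force'])
a=optics.camera('wrist');save('w12.png',a);print(feet(a))
g=a.astype(int)
print('col',[ '%d:%d'%(y,g[y,279,2]) for y in range(160,205)])
cv2.imwrite('pics/c6.png',cv2.resize(a[158:228,235:323,::-1],(754,600),interpolation=2))
E
```

```text
[ 0.59237925 -0.12821401  0.18854286] [ 0.10405299  0.2013948  -1.6496477 ] 0.031026318307188896 56.454211603850126
(np.float64(239.9673913043478), np.float64(316.7308970099668))
col ['160:87', '161:90', '162:110', '163:130', '164:145', '165:181', '166:237', '167:252', '168:253', '169:253', '170:252', '171:245', '172:219', '173:213', '174:225', '175:214', '176:184', '177:180', '178:229', '179:253', '180:254', '181:253', '182:253', '183:253', '184:252', '185:252', '186:253', '187:252', '188:252', '189:253', '190:252', '191:252', '192:252', '193:253', '194:247', '195:205', '196:137', '197:102', '198:88', '199:92', '200:94', '201:110', '202:150', '203:185', '204:193']
```

View pics/c6.png

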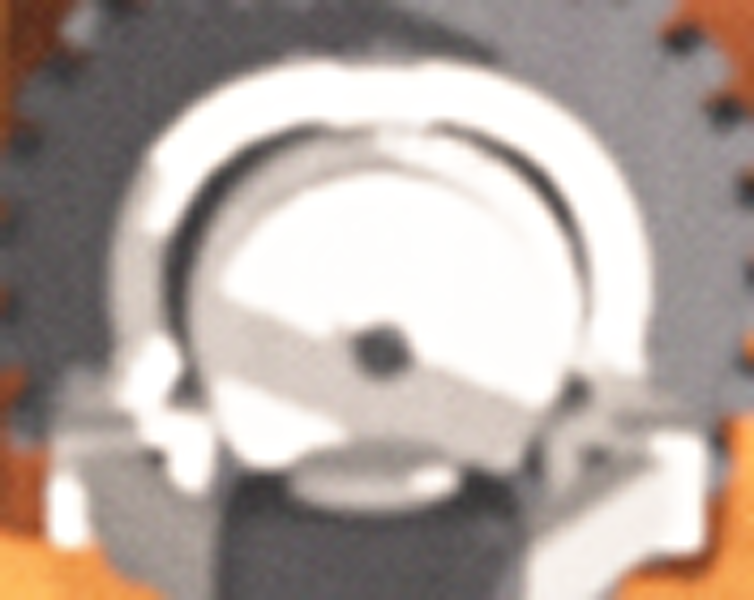

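The view shows dark gaps between the ring and the shaft on both sides. The back is clear by about 1 mm and the left gap is slightly larger, so I'll nudge sideways and back, then push down.

{"api": "carry_out", "payload": {"series": [[0.0004, 0.0004, 0, 0, 0, 0, 0.03], [0, 0, 0.0015, 0, 0, 0, 0.03], [0, 0, 0.0015, 0, 0, 0, 0.03], [0, 0, 0.0015, 0, 0, 0, 0.03], [0, 0, 0.0015, 0, 0, 0, 0.03], [0, 0, 0, 0, 0, 0, 0.03], [0, 0, 0, 0, 0, 0, 0.03]]}}

```text
clock: 13.48
ee_pos: [0.5918, -0.1279, 0.1823]
eef_rot: [[-0.937, -0.35, -0.0], [-0.35, 0.937, 0.0], [0.0, 0.0, -1.0]]
ft_force: [-0.3, 0.1, -2.1]
opening: 0.0312
finger_force: 56.4
```

{"api": "carry_out", "payload": {"series": [[0, 0, 0.0015, 0, 0, 0, 0.03], [0, 0, 0.0015, 0, 0, 0, 0.03], [0, 0, 0.0015, 0, 0, 0, 0.03], [0, 0, 0.0015, 0, 0, 0, 0.03], [0, 0, 0, 0, 0, 0, 0.03], [0, 0, 0, 0, 0, 0, 0.03]]}}

```text
clock: 13.98
ee_pos: [0.5923, -0.1276, 0.177]
eef_rot: [[-0.937, -0.35, 0.001], [-0.35, 0.937, 0.0], [-0.001, -0.0, -1.0]]
ft_force: [0.1, 0.4, 4.5]
opening: 0.0309
finger_force: 57.0
```

{"api": "carry_out", "payload": {"series": [[0, 0, 0.001, 0, 0, 0, 0.03], [0, 0, 0.001, 0, 0, 0, 0.03], [0, 0, 0, 0, 0, 0, 0.03], [0, 0, 0, 0, 0, 0, 0.03]]}}

```text
clock: 14.32
ee_pos: [0.5924, -0.1276, 0.175]
eef_rot: [[-0.937, -0.35, 0.001], [-0.35, 0.937, 0.0], [-0.001, -0.0, -1.0]]
ft_force: [-1.1, 1.2, 6.0]
opening: 0.0309
finger_force: 57.1
```

```bash
python3 - <<'E'
from h import *
o=get_obs();print(o['ee_pos'],o['ft_force'],o['opening'],o['finger_force'])
a=optics.camera('wrist');save('w13.png',a);print(feet(a))
g=a.astype(int)
b=cv2.imread('pics/w12.png')[:,:,::-1].astype(int)
print('col',[ '%d:%d'%(y,g[y,279,2]) for y in range(150,215)])
for r in (180,190): print(r,[ '%d:%d'%(x,g[r,x,2]) for x in list(range(240,264))+list(range(296,318))],'\n was',[ '%d:%d'%(x,b[r,x,2]) for x in list(range(240,264))+list(range(296,318))])
E
```

```text
[ 0.59237748 -0.12760766  0.17497749] [-1.08622896  1.19416988  6.04850772] 0.03091771027870991 57.12454682216048
(np.float64(239.53731343283582), np.float64(316.93617021276594))
col ['150:134', '151:136', '152:148', '153:147', '154:150', '155:148', '156:148', '157:147', '158:147', '159:148', '160:144', '161:119', '162:121', '163:180', '164:244', '165:254', '166:253', '167:254', '168:255', '169:244', '170:153', '171:74', '172:84', '173:119', '174:163', '175:220', '176:244', '177:233', '178:199', '179:174', '180:182', '181:235', '182:253', '183:254', '184:253', '185:253', '186:252', '187:253', '188:253', '189:252', '190:253', '191:252', '192:253', '193:252', '194:252', '195:253', '196:252', '197:252', '198:242', '199:190', '200:146', '201:144', '202:140', '203:130', '204:110', '205:106', '206:147', '207:174', '208:168', '209:152', '210:135', '211:144', '212:145', '213:170', '214:191']
180 ['240:87', '241:90', '242:91', '243:90', '244:90', '245:82', '246:83', '247:89', '248:105', '249:148', '250:180', '251:195', '252:197', '253:194', '254:185', '255:151', '256:103', '257:80', '258:71',
[... 1100 characters left out ...]
'300:253', '301:235', '302:153', '303:143', '304:230', '305:254', '306:254', '307:254', '308:254', '309:250', '310:214', '311:165', '312:147', '313:147', '314:148', '315:147', '316:152', '317:145'] 
 was ['240:87', '241:82', '242:83', '243:93', '244:89', '245:88', '246:96', '247:118', '248:162', '249:189', '250:194', '251:191', '252:184', '253:151', '254:95', '255:67', '256:85', '257:140', '258:177', '259:194', '260:212', '261:240', '262:252', '263:253', '296:252', '297:250', '298:250', '299:252', '300:253', '301:243', '302:189', '303:168', '304:227', '305:252', '306:254', '307:254', '308:254', '309:250', '310:224', '311:167', '312:149', '313:150', '314:145', '315:145', '316:144', '317:148']
```

{"api": "carry_out", "payload": {"series": [[0, 0, 0.001, 0, 0, 0, 0.03], [0, 0, 0.0005, 0, 0, 0, 0.03], [0, 0, 0, 0, 0, 0, 0.03], [0, 0, 0, 0, 0, 0, 0.03]]}}

```text
clock: 14.7
ee_pos: [0.5926, -0.1275, 0.1736]
eef_rot: [[-0.937, -0.35, 0.002], [-0.35, 0.937, 0.0], [-0.002, -0.0, -1.0]]
ft_force: [0.0, 1.5, 6.6]
opening: 0.0315
finger_force: 56.6
```

{"api": "carry_out", "payload": {"series": [[0, 0, 0, 0, 0, 0, 0.032], [-0.0004, 0, 0.0002, 0, 0, 0, 0.033], [-0.0004, 0, 0.0002, 0, 0, 0, 0.034], [-0.0004, 0, 0.0002, 0, 0, 0, 0.035], [-0.0004, 0, 0.0002, 0, 0, 0, 0.036], [0, 0, 0, 0, 0, 0, 0.036]]}}

```text
clock: 15.2
ee_pos: [0.5944, -0.1273, 0.173]
eef_rot: [[-0.937, -0.35, 0.002], [-0.35, 0.937, -0.0], [-0.002, -0.001, -1.0]]
ft_force: [-1.3, 0.7, 7.3]
opening: 0.0361
finger_force: 43.8
```

{"api": "carry_out", "payload": {"series": [[-0.0005, 0, 0, 0, 0, 0, 0.037], [-0.0005, 0, 0, 0, 0, 0, 0.038], [-0.0005, 0, 0, 0, 0, 0, 0.039], [-0.0005, 0, 0, 0, 0, 0, 0.04], [-0.0005, 0, 0, 0, 0, 0, 0.041], [-0.0005, 0, 0, 0, 0, 0, 0.042], [0, 0, 0, 0, 0, 0, 0.042]]}}

```text
clock: 15.78
ee_pos: [0.5973, -0.1264, 0.173]
eef_rot: [[-0.937, -0.35, 0.002], [-0.35, 0.937, -0.0], [-0.002, -0.001, -1.0]]
ft_force: [-0.5, 0.2, 6.4]
opening: 0.042
finger_force: 22.2
```

{"api": "carry_out", "payload": {"series": [[-0.0005, 0, 0, 0, 0, 0, 0.043], [-0.0005, 0, 0, 0, 0, 0, 0.044], [-0.0005, 0, 0, 0, 0, 0, 0.045], [-0.0003, 0, 0, 0, 0, 0, 0.046], [0, 0, 0, 0, 0, 0, 0.047], [0, 0, 0, 0, 0, 0, 0.048], [0, 0, 0, 0, 0, 0, 0.048]]}}

```text
clock: 16.37
ee_pos: [0.5982, -0.1262, 0.1723]
eef_rot: [[-0.937, -0.35, 0.0], [-0.35, 0.937, -0.001], [-0.0, -0.001, -1.0]]
ft_force: [0.2, -1.7, 3.2]
opening: 0.0477
finger_force: 12.1
```

```bash
python3 - <<'E'
from h import *
o=get_obs();print(o['ee_pos'],o['ft_force'],o['opening'],o['finger_force'])
a=optics.camera('wrist');save('w14.png',a);print(feet(a))
g=a.astype(int);p=lambda xs,f:print(' '.join('%d:%d'%(x,f(x)) for x in xs))
p(range(145,205),lambda y:g[y,279,2])
for r in (165,170,175): p(range(240,318),lambda x:g[r,x,2])
p(list(range(255,305)),lambda x:g[208,x,2])
E
```

```text
[ 0.5981575  -0.12619005  0.17228624] [ 0.20118938 -1.69578513  3.23872869] 0.04766494384120948 12.140065678395331
(np.float64(248.1005291005291), np.float64(314.05405405405406))
145:149 146:149 147:146 148:146 149:142 150:144 151:144 152:149 153:150 154:140 155:114 156:108 157:176 158:243 159:254 160:254 161:253 162:248 163:199 164:117 165:82 166:128 167:177 168:206 169:208 170:192 171:179 172:175 173:225 174:251 175:254 176:253 177:252 178:253 179:252 180:252 181:252 182:252 183:252 184:252 185:252 186:252 187:252 188:252 189:252 190:251 191:231 192:178 193:147 194:143 195:142 196:145 197:150 198:194 199:240 200:252 201:253 202:253 203:252 204:251
240:86 241:83 242:95 243:88 244:88 245:88 246:91 247:90 248:85 249:89 250:87 251:87 252:94 253:93 254:90 255:88 256:89 257:92 258:95 259:107 260:126 261:165 262:185 263:193 264:203 265:202 266:197 267:198 268:192 269:185 270:173 271:153 272:131 273:108 274:95 275:92 276:94 277:91 278:92 279:82 280:81 281:93 282:93 283:101 284:116 285:139 286:168 287:199 288:224 289:243 290:249 291:253 292:255 293:255 294:254 295:254 296:254 297:255 298:25
[... 1072 characters left out ...]
:254 281:254 282:253 283:253 284:253 285:252 286:251 287:249 288:240 289:231 290:223 291:232 292:242 293:249 294:250 295:249 296:247 297:235 298:211 299:216 300:240 301:253 302:253 303:253 304:254 305:249 306:224 307:170 308:147 309:150 310:144 311:145 312:151 313:155 314:151 315:149 316:148 317:146
255:175 256:183 257:206 258:230 259:230 260:215 261:214 262:234 263:236 264:227 265:200 266:195 267:192 268:192 269:190 270:190 271:195 272:193 273:196 274:194 275:190 276:191 277:191 278:192 279:192 280:191 281:190 282:192 283:205 284:214 285:226 286:242 287:246 288:247 289:251 290:252 291:252 292:253 293:253 294:253 295:253 296:247 297:234 298:184 299:144 300:144 301:184 302:218 303:229 304:231
```

{"api": "carry_out", "payload": {"series": [[-0.0005, 0, -0.0005, 0, 0, 0, 0.05], [-0.0005, 0, -0.0005, 0, 0, 0, 0.052], [0, 0, 0, 0, 0, 0, 0.053], [0, 0, 0, 0, 0, 0, 0.053], [0, 0, -0.001, 0, 0, 0, 0.053], [0, 0, 0, 0, 0, 0, 0.053]]}}

```text
clock: 16.92
ee_pos: [0.5987, -0.1252, 0.1741]
eef_rot: [[-0.937, -0.35, -0.001], [-0.35, 0.937, 0.0], [0.0, 0.001, -1.0]]
ft_force: [-0.4, -1.8, -1.8]
opening: 0.0527
finger_force: 11.8
```

{"api": "carry_out", "payload": {"series": [[0, 0, -0.001, 0, 0, 0, 0.053], [0, 0, -0.001, 0, 0, 0, 0.053], [0, 0, 0, 0, 0, 0, 0.053]]}}

```text
clock: 17.17
ee_pos: [0.5989, -0.1249, 0.1765]
eef_rot: [[-0.937, -0.35, 0.0], [-0.35, 0.937, 0.001], [-0.0, 0.0, -1.0]]
ft_force: [-0.5, -0.1, -0.8]
opening: 0.0533
finger_force: 12.2
```

{"api": "carry_out", "payload": {"series": [[0, 0, -0.001, 0, 0, 0, 0.053], [0, 0, -0.0015, 0, 0, 0, 0.053], [0, 0, -0.002, 0, 0, 0, 0.053], [0, 0, -0.002, 0, 0, 0, 0.0528], [0, 0, 0, 0, 0, 0, 0.0525]]}}

```text
clock: 17.58
ee_pos: [0.5992, -0.1252, 0.1833]
eef_rot: [[-0.937, -0.35, 0.001], [-0.35, 0.937, 0.0], [-0.001, -0.0, -1.0]]
ft_force: [0.4, 0.3, -1.0]
opening: 0.0527
finger_force: 12.3
```

{"api": "carry_out", "payload": {"series": [[0, 0, -0.003, 0, 0, 0, 0.052], [0, 0, -0.01, 0, 0, 0, 0.0515], [0, 0, -0.015, 0, 0, 0, 0.051], [0, 0, -0.015, 0, 0, 0, 0.051], [0, 0, -0.01, 0, 0, 0, 0.051], [0, 0, 0, 0, 0, 0, 0.051], [0, 0, 0, 0, 0, 0, 0.051]]}}

```text
clock: 18.17
ee_pos: [0.5992, -0.1254, 0.2364]
eef_rot: [[-0.937, -0.35, 0.001], [-0.35, 0.937, -0.0], [-0.001, -0.001, -1.0]]
ft_force: [-1.4, 0.4, -2.2]
opening: 0.0515
finger_force: 12.7
```

```bash
python3 - <<'E'
from h import *
o=get_obs();print(o['ee_pos'],o['ft_force'],o['opening'],o['finger_force'],yawof(o['eef_rot']))
a=optics.camera('wrist');save('w15.png',a);print(feet(a))
W=cam('wrist',o);R=np.array(o['eef_rot'])
g=a.astype(int)
dot=np.array([.5804,-.1305,.108]);
for z in (.087,.105): e=dot+[-R[0,0]*.0213,-R[1,0]*.0213,0];e[2]=z;print('eyes exp',z,proj([e+R@[0,s*.0149,0] for s in(-1,1)],W))
print('dot',proj([dot],W))
d=optics.trace('clip','wrist')
if d:
  m=d[0]['region'];print(d[0]['p'],d[0]['bbox']);ys,xs=np.nonzero(m);
x0,y0,x1,y1=245,165,315,212
for y in range(y0,y1,2): print(y,''.join(' .:-=+*#%@'[min(9,g[y,x].sum()//77)] for x in range(x0,x1)))
E
```

```text
[ 0.59917427 -0.12535353  0.23641834] [-1.35179657  0.36006641 -2.16318443] 0.05154957017080182 12.677819919772446 20.471197863430206
(np.float64(250.94886363636363), np.float64(305.84244372990355))
eyes exp 0.087 [[263.67666285 196.7530328 ]
 [293.44855405 196.7852041 ]]
eyes exp 0.105 [[262.84402847 201.03847815]
 [294.44585241 201.07264416]]
dot [[278.71895566 179.21610966]]
0.78 [253.7, 148.4, 300.6, 202.4]
165 -------------=*#%#####%@@@@@@@@@@@@@@@@@@@@@@@@@@@@@@@@#++++++++++++==
167 ------------=+#####%%@@@@@@@@@@@@@@@@@@@@@@@@@@@@@@@@@@%*+++++++++++++
169 ------------=*#%##%@@@@@@@@@@@@@@@@@@@@@@@@@@@@@@@@@@@@@*+++++++++++++
171 ------------+*###%@@@@@@@@@@@@@@@@@@@@@@@@@@@@@@@@@@@@@@*++++++++++++=
173 ===++=------+*####%@@@@@@@@@@@@@@@@@@@@@@@@@@@@@@@@@@@@@#++++++++++++=
175 =+++++==----=*#######%%%@@@@@@@@@@@@@@@@@@@@@@@@@@@@@@@@*+++++++++++++
177 +++++++++=--=+#####%####%@@@@@@%*++*%@@@@@@@@@@@@@@@@@@#*+++++++++++++
179 =+++++++++=--=*#########%@@@@@@%*++*%@@@@@@@@@@@@@@@@@@#++++++++++++==
181 ++++++++++==-=*##########%@@@@@@@@@@@@@@@@@@@@@@@@@@@@#+++++++++++++=-
183 -=++++
[... 414 characters left out ...]
#+==-=#@@@%*+++++====+===
195 ==++++++=+#@@@@@%%%%%@@@#+++*##%%@@%%%#*+#@@%+----=%@@@#*++++=-------=
197 -====---=+%@@@@@@@@@@@@@#+========++==--+%@@@%%%##%@@@@#++++++==-----=
199 -=-----=++****####%%%%%#*+========++++=++#@@@@@@@@@@@@@#+==++++=----==
201 ------==+++====+++++++++++=====++=+++====++******#####*+=-----------=+
203 ++++====+++====++++++++++++++===+=+===+=========+=====+++=-----------+
205 ***********++++++++*++++++++++++++=+++++=======+++===+++++=---------=+
207 *++*+*****++*+*******+++++++++++++++++++=+++++++++++++******++++++++**
209 **+****#######%@@%##**+++**+*+++++++++++++++++++++***#%@@@@@@#***+****
211 *******##**+*+****#**********++++++++++++++++++++=++++**%@@@@#****++*+
```

```bash
python3 - <<'E'
from h import *
g=cv2.imread('pics/w15.png')[:,:,0].astype(int);h=cv2.imread('pics/w6.png')[:,:,0].astype(int)
for im in(h,g):
  for c in (253,254,303,304): print([im[y,c] for y in range(215,226)])
plan([.5616,.2201,.240],rot(19.45),12)
E
```

```text
[np.int64(188), np.int64(199), np.int64(201), np.int64(207), np.int64(203), np.int64(184), np.int64(126), np.int64(87), np.int64(86), np.int64(81), np.int64(88)]
[np.int64(218), np.int64(241), np.int64(243), np.int64(247), np.int64(247), np.int64(225), np.int64(170), np.int64(96), np.int64(90), np.int64(81), np.int64(88)]
[np.int64(255), np.int64(255), np.int64(252), np.int64(253), np.int64(255), np.int64(250), np.int64(198), np.int64(114), np.int64(64), np.int64(63), np.int64(70)]
[np.int64(255), np.int64(249), np.int64(226), np.int64(211), np.int64(212), np.int64(194), np.int64(147), np.int64(90), np.int64(64), np.int64(63), np.int64(68)]
[np.int64(187), np.int64(214), np.int64(246), np.int64(250), np.int64(251), np.int64(245), np.int64(192), np.int64(127), np.int64(88), np.int64(87), np.int64(88)]
[np.int64(168), np.int64(191), np.int64(219), np.int64(237), np.int64(244), np.int64(243), np.int64(192), np.int64(127), np.int64(92), np.int64(92), np.int64(87)]
[np.int64(250), np.int64(252), np.int64(251), np.int64(252), np.int64(254), np.int64(254), np.int64(235), np.int64(141), np.int64(79), np.int64(76), np.int64(76)]
[np.int64(255), np.int64(254), np.int64(255), np.int64(255), np.int64(255), np.int64(255), np.int64(225), np.int64(136), np.int64(79), np.int64(72), np.int64(73)]
[-0.0072, 0.028, -0.0004] [0.0, -0.0001, 0.0015]
[-0.0072, 0.0281, -0.0004] [0.0, -0.0001, 0.0015]
[-0.0071, 0.0281, -0.0004] [0.0, -0.0001, 0.0015]
[-0.0071, 0.0281, -0.0004] [0.0, -0.0001, 0.0015]
[-0.007, 0.0281, -0.0004] [0.0, -0.0001, 0.0015]
[-0.007, 0.0281, -0.0004] [0.0, -0.0001, 0.0015]
[-0.007, 0.0281, -0.0004] [0.0, -0.0001, 0.0015]
[-0.0069, 0.0281, -0.0004] [0.0, -0.0001, 0.0015]
[-0.0069, 0.0281, -0.0004] [0.0, -0.0001, 0.0015]
[-0.0068, 0.0281, -0.0004] [0.0, -0.0001, 0.0015]
[-0.0068, 0.0281, -0.0004] [0.0, -0.0001, 0.0015]
[-0.0067, 0.0282, -0.0004] [0.0, -0.0001, 0.0015]
```

Feet position is unchanged to within 0.3 px, so the grip has not slipped. I'm returning to the block and checking the ring from above.

{"api": "carry_out", "payload": {"series": [[-0.0072, 0.028, -0.0004, 0, 0, 0.0015, 0.051], [-0.0072, 0.0281, -0.0004, 0, 0, 0.0015, 0.051], [-0.0071, 0.0281, -0.0004, 0, 0, 0.0015, 0.051], [-0.0071, 0.0281, -0.0004, 0, 0, 0.0015, 0.051], [-0.007, 0.0281, -0.0004, 0, 0, 0.0015, 0.051], [-0.007, 0.0281, -0.0004, 0, 0, 0.0015, 0.051]]}}

```text
clock: 18.77
ee_pos: [0.5795, 0.0486, 0.2372]
eef_rot: [[-0.94, -0.341, -0.002], [-0.341, 0.94, -0.0], [0.002, 0.0, -1.0]]
ft_force: [0.3, -1.1, -0.9]
opening: 0.0514
finger_force: 12.7
```

{"api": "carry_out", "payload": {"series": [[-0.007, 0.0281, -0.0004, 0, 0, 0.0015, 0.051], [-0.0069, 0.0281, -0.0004, 0, 0, 0.0015, 0.051], [-0.0069, 0.0281, -0.0004, 0, 0, 0.0015, 0.051], [-0.0068, 0.0281, -0.0004, 0, 0, 0.0015, 0.051], [-0.0068, 0.0281, -0.0004, 0, 0, 0.0015, 0.051], [-0.0067, 0.0282, -0.0004, 0, 0, 0.0015, 0.051], [0, 0, 0, 0, 0, 0, 0.051], [0, 0, 0, 0, 0, 0, 0.051]]}}

```text
clock: 19.43
ee_pos: [0.5608, 0.2228, 0.2398]
eef_rot: [[-0.941, -0.337, -0.002], [-0.338, 0.941, 0.001], [0.001, 0.001, -1.0]]
ft_force: [-0.1, -1.2, -1.6]
opening: 0.0511
finger_force: 12.7
```

```bash
python3 - <<'E'
from h import *
o=get_obs();print(o['ee_pos'],yawof(o['eef_rot']),o['opening'],np.abs(o['qvel']).max())
t=optics.camera('top');save('t3.png',t);S=optics.camera('scene');save('s5.png',S)
a=optics.camera('wrist');save('w16.png',a)
asc=lambda im,x0,x1,y0,y1:[print(y,''.join(' .:-=+*#%@'[min(9,int(im[y,x].astype(int).sum())//77)] for x in range(x0,x1))) for y in range(y0,y1)]
t0=cv2.imread('pics/t.png');s0=cv2.imread('pics/s.png')
print('top before');asc(t0,308,346,218,256);print('after');asc(t,308,346,218,256)
print('scene before');asc(s0,184,236,198,238);print('after');asc(S,184,236,198,238)
E
```

```text
[0.56080831 0.22280849 0.23976024] 19.724546465957896 0.05111777267595413 3.163615196729748
top before
218 --------:::.:...::..:....::::..:.::.::
219 -------:....::..::..::..::...:.:::::::
220 ----::..::..-:.:-:.:::::-:::::.:::::::
221 -::.....:-::-::::::::--=+:.::...::::::
222 ........:-:::-::::--=**##:.:::..::::::
223 .....::.::::---:::=*###*#-::.. .::::::
224 .....:::::::::::::=#*---#+.....:.:::::
225 ...:..::::-:::::::-*+::-*#-...:-::::::
226 ..::..:--+*-:::::::+#==*%#+:...:.:::::
227 ..:::-+**#%+:::::::=###%#+-:.....:::::
228 ...:-*%#*+#*:..::===**+##+:....::-::::
229 ::.:-*#=::+#-.-=+*##*+=*%#-...::--::::
230 :-::-+#+::=#=-+*######**%%*:..::::::::
231 :::::-#*=**#*=+*#######**##=...:::::::
232 ..:::-*%%%#==*###########*%#-...::--::
233 :::-::=###+-=############*##+...::::::
234 -::--::-+%#++###############*:..::..::
235 :::-::::=##+*######*######++#:...:.:::
236 .::-:-::-*#=######=-+#####*+#-....:-::
237 ::::--::-##+######-:=#%####+#-....:::.
238 -:::---:-*#*######+=*#####*+#-.......:
239 :::----:-+%**#############++#-....:::.
240 .::-:-::-=%#*#########%###+++:....:::.
241 ::--
[... 6155 characters left out ...]
----:::::-------
226 -------::::-----------===-------------::::::::------
227 -----::::::::-----------------------:::::::::-------
228 --::::::::::::::----------------:::::::::::::-------
229 --:::::::::::::::--::---:---:::::::::::::::-::------
230 -:::::::::::::::::::::::::::::::::::::::::::--------
231 -::::::::::::::::::::::::::::::::::::::::-:--------=
232 -::::::::::::::::::::::::::::::::::::::::--------:--
233 -::::::::::::::::::::::::::::::::::::::::---:-------
234 -::::::::::::::::::::::::::::::::::::::------:------
235 -:::::::::::::::::::::::::::::::::::::::----:-------
236 --::::::::::::::::::::::::::::::::::::::-----------:
237 --:::::::::::::::::::::::::::::::::::-:-------::-:-:
```

```bash
python3 - <<'E'
from h import *
S=cam('scene');T=cam('top')
A=atz((316.6,229.7),.105,T);B=atz((329.9,224.7),.105,T)
def holes(n,boxes):
  g=cv2.imread('pics/'+n)[:,:,::-1].astype(float).sum(2);out=[]
  for x0,x1,y0,y1 in boxes:
    w=g[y0:y1,x0:x1];w=np.clip(np.percentile(w,60)-w,0,None);yy,xx=np.mgrid[y0:y1,x0:x1];out.append(((w*xx).sum()/w.sum(),(w*yy).sum()/w.sum()))
  return np.array(out)
h0=holes('t.png',[(314,319,227,233),(328,333,223,228)]);h1=holes('t3.png',[(314,319,229,234),(328,333,224,229)])
for n,h,z in(('before',h0,.105),('after',h1,.087)):
  P=np.array([atz(p,z,T) for p in h]);v=P[0]-P[1];m=P.mean(0);print(n,h.round(1).tolist(),P.round(4).tolist(),'sp',np.linalg.norm(v),'yaw',np.degrees(np.arctan2(-v[0],v[1])),'mid',m)
  for zz in (z,z-.003): 
    Q=P.copy();Q[:,2]=zz;print('  scene exp',zz,proj(Q,S).round(1).tolist())
c=atz((327.35,236.6),.108,T);print('axis',c)
# gear scale via top trace
for n in('t3',):
  for l in('gear','clip'):
    for d in optics.trace(l,'top')[:1]: print(l,d['p'],d['bbox'])
    for d in optics.trace(l,'scene')[:1]: print(l,d['p'],d['bbox'])
E
```

```text
before [[316.3, 229.5], [329.8, 224.8]] [[0.5946, -0.1115, 0.105], [0.6044, -0.1395, 0.105]] sp 0.029670596674566833 yaw 19.243808369906592 mid [ 0.59951904 -0.12552582  0.105     ]
  scene exp 0.105 [[219.7, 208.9], [206.8, 214.5]]
  scene exp 0.102 [[219.9, 210.0], [207.0, 215.7]]
after [[316.1, 230.7], [329.7, 226.3]] [[0.5928, -0.1128, 0.087], [0.6022, -0.1416, 0.087]] sp 0.030260556836936018 yaw 18.026274646993567 mid [ 0.59751486 -0.12716917  0.087     ]
  scene exp 0.087 [[219.6, 215.2], [206.5, 220.8]]
  scene exp 0.08399999999999999 [[219.8, 216.3], [206.6, 222.0]]
axis [ 0.57986152 -0.13390988  0.108     ]
gear 0.58 [309.1, 220.1, 346.6, 255.0]
gear 0.96 [193.7, 204.4, 230.9, 236.6]
clip 0.66 [314.3, 226.2, 334.8, 234.4]
clip 0.53 [220.7, 212.9, 224.9, 220.5]
```

```bash
python3 - <<'E'
from h import *
o=get_obs();p=np.array(o['ee_pos']);R=np.array(o['eef_rot']);print(p,yawof(R))
print('err tool',(R.T@(np.array([.5616,.2201,p[2]])-p)*1000).round(2))
a=cv2.imread('pics/w16.png')[:,:,::-1];print(feet(a))
W=cam('wrist',dict(ee_pos=[0.56080831,0.22280849,0.23976024],eef_rot=R))
for y in range(170,226,2): print(y,''.join(' .:-=+*#%@'[min(9,int(a[y,x].astype(int).sum())//77)] for x in range(235,325)))
E
```

```text
[0.5624707  0.2189344  0.24043316] 19.343949946560414
err tool [ 0.44  1.39 -0.  ]
(np.float64(243.9268292682927), np.float64(314.0))
170 ======+#%%%%%%%%%%%%%%%%%%%%%%%%%%%%%%%%%%%%%%%%%%%%%%%%%%%%%%%%%%%%%%%%%%%%%%%%%%#*******
172 =======*%%%%%%%%%%%%%%%%%%%%%%%%%%%%%%%%%%%%%%%%%%%%%%%%%%%%%%%%%%%%%%%%%%%%%%%%%%#*******
174 =======*%%%%%%%%%%%%%%%%%%%%%%%%%%%%%%%%%%%%%%%%%%%%%%%%%%%%%%%%%%%%%%%%%%%%%%%%%##*******
176 =======*%%%%%%%%%%%%%%%%%%%%%%%%%%%%%%%%%%%%%%%%%%%%%%%%%%%%%%%%%%%%%%%%%%%%%%%%%#**+++***
178 =======*#%%%%%%%%%%%%%%%%%%%%%%%%%%%%%%%%%##%%%%%%%%%%%%%%%%%%%%#%#%#%%%#%#%%%#%##*++*++*+
180 =======+#%%%%%%%%%%%####%#########################################################++++++++
182 =======+#%%%%%%%%%%##*********+**************************************#############+=-=++++
184 =======+#%%%%%%%%%%##*=---------------------------------------------=*#%%%%%%%%%%#+=-==+**
186 =======*#%%%%%%%%%%##+=------=----------------=---------------------=*#%%%%%%%%%%#+----=+*
188 =======+#%%%%%%%%%%%#+--==-=----===-==-==-====-=-=--=------=--==----=*#%%%%%%%%%%#+------=
190 =======+#%%%
[... 993 characters left out ...]
%%%*++++*#%@@@@@%%%%%%%%%#*********
212 ********#%%%%%%%%#*+=======+*%%%%%##**++++=+++++***##%%%%#*======+#@@@@%%%%%%%%%#*+++++*+*
214 ********#%%%%%%%%%*+=========+**+++=================+**#**+=====+*%@@@@%%%%%%%%%#*++++++++
216 ********#%%%@%%@@@%*+=====-:....:-=+++++++++++++++++=-:.:.::-=+*#%%@@@@%%%%%%%%%#*++++++++
218 ********#%%%%%%%@@@%*====-:..:..::==+++*+******++++=-::.....-+*#%%%@@@@%%%%%%%%%#*****+*++
220 **********#######%@%#+===:::.:::.::::-----====----:::..:....:+#%%%@@@@%#******************
222 *********************++=-::::::::::::::::::::::::::::::::::::=#%%%###***+*****************
224 ********************+++=-::::::::::::::::::::::::::::::::::::=*%#**++*+*++*+*+************
```

```bash
python3 - <<'E'
from h import *
R=rot(19.72);p0=np.array([0.56080831,0.22280849,0.23976024])
W=cam('wrist',dict(ee_pos=p0,eef_rot=R))
s=(atz((256,189),.06,W)+atz((303.2,189),.06,W))/2
print('slot',s,'len',np.linalg.norm(atz((256,189),.06,W)-atz((303.2,189),.06,W)),'wid',np.linalg.norm(atz((280,183),.06,W)-atz((280,194.7),.06,W)))
f=atz((278.65,214.6),p0[2]-.081,W);rel=R.T@(f-p0);print('foot rel tool',rel)
o=get_obs();p=np.array(o['ee_pos']);Rn=np.array(o['eef_rot']);fn=p+Rn@rel
print('move tool xy mm',(Rn.T@(s-fn)*1000).round(2)); print(p,yawof(Rn))
E
```

```text
slot [0.55970436 0.22574105 0.06      ] len 0.051783872320672546 wid 0.013065571322924607
foot rel tool [-0.00031192  0.00157599  0.081     ]
move tool xy mm [ 0.6   5.85 99.43]
[0.5624707  0.2189344  0.24043316] 19.343949946560414
```

{"api": "carry_out", "payload": {"series": [[0, 0, 0.02, 0, 0, 0, 0.051], [0, 0, 0.01, 0, 0, 0, 0.051], [0, 0, 0, 0, 0, 0, 0.051], [0, 0, 0, 0, 0, 0, 0.051], [0, 0, 0, 0, 0, 0, 0.051], [0, 0, 0, 0, 0, 0, 0.051]]}}

```text
clock: 20.28
ee_pos: [0.5627, 0.2205, 0.2114]
eef_rot: [[-0.943, -0.333, 0.001], [-0.333, 0.943, 0.001], [-0.001, 0.0, -1.0]]
ft_force: [0.5, -0.1, -0.5]
opening: 0.0512
finger_force: 12.7
```

```bash
python3 - <<'E'
from h import *
o=get_obs();p=np.array(o['ee_pos']);R=np.array(o['eef_rot']);print(p,yawof(R),np.abs(o['qvel']).max())
a=optics.camera('wrist');save('w17.png',a);W=cam('wrist',o)
g=a.astype(int).sum(2);r=196
print(' '.join('%d:%d'%(y,g[y,275:285].mean()) for y in range(175,212)))
for r in (188,192): print(r,' '.join('%d:%d'%(x,g[r,x]) for x in list(range(244,264))+list(range(296,316))))
E
```

```text
[0.56265344 0.22053019 0.21136415] 19.441414460936528 0.145833039448449
175:655 176:647 177:638 178:636 179:631 180:628 181:623 182:620 183:611 184:596 185:536 186:402 187:299 188:280 189:290 190:308 191:313 192:305 193:297 194:276 195:275 196:281 197:289 198:332 199:449 200:576 201:636 202:643 203:640 204:640 205:636 206:636 207:631 208:632 209:633 210:620 211:560
188 244:651 245:650 246:651 247:649 248:640 249:626 250:604 251:569 252:497 253:410 254:331 255:290 256:270 257:273 258:274 259:293 260:286 261:289 262:270 263:295 296:295 297:294 298:289 299:276 300:272 301:259 302:255 303:251 304:362 305:520 306:601 307:636 308:636 309:635 310:633 311:636 312:626 313:646 314:637 315:630
192 244:673 245:673 246:674 247:668 248:666 249:646 250:626 251:581 252:509 253:367 254:274 255:285 256:298 257:317 258:310 259:308 260:302 261:320 262:308 263:318 296:302 297:310 298:312 299:315 300:298 301:297 302:261 303:265 304:362 305:529 306:622 307:642 308:642 309:638 310:635 311:634 312:642 313:641 314:643 315:638
```

```bash
python3 - <<'E'
from h import *
o=get_obs();p=np.array(o['ee_pos']);R=np.array(o['eef_rot']);W=cam('wrist',o)
s=atz((278.6,192.5),.06,W)
f=atz((278.65,214.6),p[2]-.081,W)
print(s,(R.T@(s-f)*1000).round(2))
print('len',np.linalg.norm(atz((252.6,192),.06,W)-atz((304.6,192),.06,W)))
E
```

```text
[0.5601391  0.22167135 0.06      ] [ 2.52  0.31 70.39]
len 0.0521772205814267
```

{"api": "carry_out", "payload": {"series": [[0.0018, 0.0003, 0.005, 0, 0, 0, 0.051], [0, 0, 0.02, 0, 0, 0, 0.051], [0, 0, 0.02, 0, 0, 0, 0.051], [0, 0, 0.01, 0, 0, 0, 0.051], [0, 0, 0, 0, 0, 0, 0.051], [0, 0, 0, 0, 0, 0, 0.051]]}}

```text
clock: 20.83
ee_pos: [0.5602, 0.22, 0.1555]
eef_rot: [[-0.943, -0.333, -0.001], [-0.333, 0.943, -0.0], [0.001, 0.0, -1.0]]
ft_force: [-0.9, 0.0, -0.8]
opening: 0.0511
finger_force: 12.7
```

{"api": "carry_out", "payload": {"series": [[0, 0, 0.01, 0, 0, 0, 0.051], [0, 0, 0.01, 0, 0, 0, 0.051], [0, 0, 0.01, 0, 0, 0, 0.051], [0, 0, 0.01, 0, 0, 0, 0.051], [0, 0, 0, 0, 0, 0, 0.051], [0, 0, 0, 0, 0, 0, 0.051]]}}

```text
clock: 21.33
ee_pos: [0.5599, 0.2197, 0.1147]
eef_rot: [[-0.943, -0.333, -0.001], [-0.333, 0.943, -0.001], [0.002, -0.0, -1.0]]
ft_force: [1.3, 0.6, -0.7]
opening: 0.0511
finger_force: 12.7
```

Entered the slot without contact. I'm going down to rest.

{"api": "carry_out", "payload": {"series": [[0, 0, 0.005, 0, 0, 0, 0.051], [0, 0, 0.005, 0, 0, 0, 0.051], [0, 0, 0.003, 0, 0, 0, 0.051], [0, 0, 0, 0, 0, 0, 0.051], [0, 0, 0, 0, 0, 0, 0.051]]}}

```text
clock: 21.75
ee_pos: [0.5603, 0.2199, 0.1025]
eef_rot: [[-0.943, -0.333, -0.0], [-0.333, 0.943, -0.0], [0.0, 0.0, -1.0]]
ft_force: [0.8, -0.7, -1.5]
opening: 0.0511
finger_force: 12.7
```

{"api": "carry_out", "payload": {"series": [[0, 0, 0.002, 0, 0, 0, 0.051], [0, 0, 0.002, 0, 0, 0, 0.051], [0, 0, 0, 0, 0, 0, 0.051], [0, 0, 0, 0, 0, 0, 0.051]]}}

```text
clock: 22.08
ee_pos: [0.5603, 0.2199, 0.0985]
eef_rot: [[-0.943, -0.333, -0.0], [-0.333, 0.943, -0.0], [0.0, 0.0, -1.0]]
ft_force: [0.9, 1.0, -1.5]
opening: 0.0511
finger_force: 12.7
```

{"api": "carry_out", "payload": {"series": [[0, 0, 0.002, 0, 0, 0, 0.051], [0, 0, 0, 0, 0, 0, 0.051], [0, 0, 0, 0, 0, 0, 0.051]]}}

```text
clock: 22.33
ee_pos: [0.5603, 0.2198, 0.0965]
eef_rot: [[-0.943, -0.333, -0.0], [-0.333, 0.943, -0.0], [0.0, -0.0, -1.0]]
ft_force: [-1.0, 0.4, -1.3]
opening: 0.0512
finger_force: 12.7
```

{"api": "carry_out", "payload": {"series": [[0, 0, 0.0015, 0, 0, 0, 0.051], [0, 0, 0, 0, 0, 0, 0.051], [0, 0, 0, 0, 0, 0, 0.051]]}}

```text
clock: 22.58
ee_pos: [0.5609, 0.2202, 0.0961]
eef_rot: [[-0.943, -0.333, 0.001], [-0.333, 0.943, 0.0], [-0.001, -0.0, -1.0]]
ft_force: [-1.8, -1.1, 5.5]
opening: 0.0512
finger_force: 14.1
```

{"api": "carry_out", "payload": {"series": [[0, 0, 0, 0, 0, 0, 0.056], [0, 0, 0, 0, 0, 0, 0.065], [0, 0, 0, 0, 0, 0, 0.085], [0, 0, 0, 0, 0, 0, 0.085], [0, 0, 0, 0, 0, 0, 0.085], [0, 0, 0, 0, 0, 0, 0.085], [0, 0, 0, 0, 0, 0, 0.085]]}}

```text
clock: 23.17
ee_pos: [0.5604, 0.2199, 0.095]
eef_rot: [[-0.943, -0.333, -0.0], [-0.333, 0.943, 0.0], [0.0, 0.0, -1.0]]
ft_force: [0.2, -0.2, -0.7]
opening: 0.0849
finger_force: 0.0
```

{"api": "carry_out", "payload": {"series": [[0, 0, -0.01, 0, 0, 0, 0.085], [0, 0, -0.02, 0, 0, 0, 0.085], [0, 0, -0.03, 0, 0, 0, 0.085], [0, 0, -0.03, 0, 0, 0, 0.085], [0, 0, -0.02, 0, 0, 0, 0.085], [0, 0, 0, 0, 0, 0, 0.085], [0, 0, 0, 0, 0, 0, 0.085], [0, 0, 0, 0, 0, 0, 0.085]]}}

```text
clock: 23.83
ee_pos: [0.5599, 0.2194, 0.2048]
eef_rot: [[-0.943, -0.333, -0.001], [-0.333, 0.943, -0.001], [0.001, -0.0, -1.0]]
ft_force: [-0.6, -0.4, 0.8]
opening: 0.085
finger_force: 0.0
```

```bash
python3 - <<'E'
from h import *
o=get_obs();print(o['ee_pos'],yawof(o['eef_rot']),o['ft_force'],np.abs(o['qvel']).max())
a=optics.camera('wrist');save('w18.png',a);W=cam('wrist',o)
r=reds(a,(150,100,420,330));print(r)
P=[atz(x[1],.113,W) for x in r[:2]];v=P[0]-P[1];print((P[0]+P[1])/2,np.linalg.norm(v))
S=optics.camera('scene');save('s6.png',S)
print([ (d['p'],d['bbox']) for d in optics.trace('pliers','scene')[:3]],reds(S,(320,130,400,210)),reds(cv2.imread('pics/s.png')[:,:,::-1].copy(),(320,130,400,210)))
asc=lambda im,x0,x1,y0,y1:[print(y,''.join(' .:-=+*#%@'[min(9,int(im[y,x].astype(int).sum())//77)] for x in range(x0,x1))) for y in range(y0,y1)]
asc(S,190,232,200,228)
E
```

```text
[0.55994052 0.21939621 0.20484531] 19.44569938623509 [-0.63128456 -0.3682423   0.76061908] 1.063126330971153
[(216, [306.7, 211.0], [300, 197, 14, 28]), (207, [249.7, 211.1], [244, 197, 13, 28])]
[0.55989738 0.22067985 0.113     ] 0.04642064469671094
[(0.9, [349.1, 158.3, 368.7, 193.9]), (0.87, [396.6, 158.2, 423.2, 203.9]), (0.67, [331.3, 136.8, 349.2, 186.0])] [(38, [366.9, 166.3], [364, 160, 6, 14]), (33, [352.7, 173.0], [352, 167, 3, 14])] [(43, [367.4, 166.5], [365, 160, 6, 14]), (38, [353.0, 173.2], [352, 167, 4, 15])]
200 *************************+*+**++++++++++++
201 ********+******###%%%###***+++++++++++++++
202 *****+++*****##%%%%%%%%%##*+++++++++++++++
203 *++*********#%%%%%%%%%%%%#**++++++++++++++
204 ***********#%%%%%%%%%%%%%%*+++++++++++++++
205 +**********#%%%%%###%%%%%%#+==++++++++++++
206 ++++++++++*#%%%%%%##%%%%%%#+=====+++++++++
207 =========+*#%%%%%%%%%%%%%##*==-===++++++++
208 ------====+*#%%%%%%%%%%%##**+=======++=+==
209 --------==++*#%%%%%%%%##****+============-
210 -------===+++***#####********+=======-----
211 -------===+++++++++*++*******++======-----
212 --------==++++=+++++++********++=====-----
213 ---------==+=+++++++*********#**++===-----
214 ---------=+==++++++++***+****##***+==-----
215 -----::--=+===++++++++++++***#**##*==-----
216 -----::--=++=====+==+++++++*****##*+=-----
217 ----:-::-==++=====++++++++++******+==-----
218 ------:---==++++++++++++====+***+++=------
219 -----------==+******++====--=+++===-------
220 ------------=*##*****+====---=====--------
221 --------=---=*##***#*+===----=------------
222 -------====-=*###**#*+==-=-----------::---
223 --------=====+*##****+=-==-=--------:::---
224 ---------===-=+***+++======--------:-:----
225 --::----------==++=====-----------:::::---
226 -::::-----------===------------:-::::::---
227 :::::::-----------------------:::::::::---
```

The pliers are back upright in the same place to within half a pixel. The ring is seated low on the shaft and the gripper touches nothing.

```bash
python3 -c "
from plant import job
print(job.job_done())"
```

```text
the job is handed in; nothing more can be done
None
```

I handed the job in at about 24 s; no verdict came back. By the last pictures, the ring is closed in the groove and holds the gear down, and the red pliers stand tips down in their block.

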